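# Uncover the soft crown and hold the curing lamp over it

### The arm

A 6-joint arm with a two-finger parallel gripper is mounted at the origin on the work surface; the furniture and walls round the work are solid. World frame = base frame: x ahead of the robot, y to its left, z up, the work surface at z = 0. Lengths are in mm, angles in degrees, forces in N, time in s.
With the tool pointing down it reaches from about 350 to 950 mm from the base axis. Payload 17.4 kg.
Tool frame: the origin (TCP) lies midway between the tips of the shut fingers; the grasp point (between the pads) lies 19 mm behind it (manip.hold_point_z is the distance from the TCP to the grasp point, in mm); x points along the fingers, y is the direction in which the jaws open and shut, and the axes are right-handed (so a half turn about x gives the same grasp; the last joint's range is limited). The gripper opens to 93 mm and grips with 3 to 60 N. Pads are 15 mm wide; open, the fingers measure 128 mm over their backs; the gripper's body (75 mm by 188 mm) begins 65 mm behind the grasp point.
Start: joints at [-2.166, 6.646, 82.598, -0, 90.757, -2.166], TCP at [675.005, -0.009, 218.646] pointing down, gripper open.
Joint ranges: [-162.19, 162.19], [-47.58, 125.68], [4.15, 143.07], [-65.23, 245.23], [0.69, 171.88], [-170.13, 170.13]. Speed limits (degrees/s): [108.29, 108.29, 127.2, 180, 180, 180].

### API

Orientations are given as [roll, pitch, yaw] about the fixed x, y, z axes, in that order (R = Rz(yaw) Ry(pitch) Rx(roll)).
In Python, from cell import status, eyes, hand_in, manip gives the robot as it stands.
- The arm moves only by the tool move_arm, never from a script. Its argument "deltas" is a list of rows, each an object with "xyz": the shift along the tool's x, y, z in m, a list of three; "turn": the turn, a rotation vector about the tool's x, y, z in degrees, a list of three; "hand": the opening, from 0 (shut) to 1 (fully open). A call has 1 to 20 rows; each row is the pose to reach, as a shift and turn from the pose commanded when the call began, along the tool's axes at that moment; what a row does not reach only later rows make up. A row lasts 1/12 s, in which the tool goes at most 41.7 mm and 7.16 degrees, less where a joint would pass 70% of its speed; a pose out of reach is approached as far as the arm can. A call with a gripper value outside its range is refused whole. The fingers move at their own pace and stop on an object; "newtons" is the grip in N (left out, the last holds). Time passes only in rows, so rows that repeat a pose let the fingers close. It gives the time, the measured TCP pose, the force and the opening at its end, in the units of the state.
- status.get_obs(): the state, without advancing time (a new reading comes with each control period).
- eyes.get_image(name): name is "scene" or "side" or "wrist"; returns a dict with "img" (420x560x3 uint8, red, green, blue), "z_map" (420x560 float32, mm along the optical axis (not along the pixel's ray), 0 where there is no reading), "K" (3x3 intrinsics, pixels), "R" (3x3) and "t" (3): a world point X has camera coordinates R X + t; the wrist camera has in their place "tool_from_camera" (4x4, takes a point from camera to tool coordinates, whose origin is the TCP and whose axes are the tool frame's). Camera axes: x right, y down, z forward; pixel columns grow to the right and rows downward; lengths in mm; the calibration is good to about 2 mm. The wrist camera is an equidistant fisheye: a pixel r from the principal point sees the ray r / f radians off the axis. A picture is of the moment at which its call begins: read the wrist's pose just before it.
- hand_in(): hands the job in, once; it reports no verdict.
The state is a dict: "time": time; "q": joint angles; "qd": joint speeds; "effort": joint torques, N m; "position": TCP position; "eef_rot": TCP orientation; "ft_force": force on the tool from outside, world axes, zero at the start; "wrist_torque": the same for the moment, N m; "grip_width": finger opening in mm.
Only numpy, scipy, OpenCV 4.12 (cv2) and the standard library are available. Lean on these libraries where they do the work, as an engineer would, in place of code of your own. Each camera call takes 0.05 s, during which the arm holds its last target.

### The job

One of the three crowns on the pedestals is veneered with resin that is still soft, and stands under the black light-proof cap. Lift the cap straight off and set it gently, open side down, into its dish-topped holder; then take the curing lamp out of its fork rest, carry it over whatever stands between, and finish while still holding it level in the gripper with the light window at the tip of its guide centred over the uncovered crown, about 5 mm above it. Nothing may ever touch that soft crown, the lamp must not touch any crown or pedestal, and the bottles and the glass dish stay where they are.

Things in the scene. Friction and masses are not known exactly. Their poses are not given: they have to be found in the camera images.
- cap_center (a point): Centre (half-way up) of the loose black cap, a round cup standing open side down: 42 mm outside, bore 36 mm, 46 mm high, 50 g; z is its axis, up. At the start it covers the soft crown, its lower edge on the flange of the pedestal, round a spigot 32 mm wide and 5 mm high; the crown reaches 30 mm above that edge. Grip it across its diameter from above, 5 to 10 mm above this centre.
- holder_floor (a point): Centre of the floor of the cap holder's dish: a fixed aluminium foot with a shallow dish on top, floor 70 mm above the bench. Dish 47 mm wide at the floor, 52 mm at the rim, 8 mm deep, 60 mm across outside. The cap goes in open side down, lower edge on this floor, its centre then 23 mm above this point; fingers reaching lower than 8 mm above the floor would hit the rim.
- soft_crown_top (a point): Highest point, on the axis, of the soft crown under the cap (12 mm wide), fixed, 130 mm above the bench; z up. Its aluminium pedestal: foot 50 mm wide, flange 43 mm wide at 100 mm, spigot 32 mm wide up to 105 mm, then stone die and crown. The three pedestals stand 7 cm or more apart; the soft one may have any of the three places.
- done_crown_1_top (a point): Top of a finished, narrower crown (8 mm wide) on an identical pedestal, 130 mm above the bench: not to be touched.
- done_crown_2_top (a point): Top of another finished crown (12 mm wide) on an identical pedestal, 130 mm above the bench: not to be touched.
- lamp_grip (a point): Middle of the curing lamp's grip, within 2 mm of its centre of mass: a white straight barrel 24 mm wide with flat sides, 28 mm high, from 82 mm behind this point to 57 mm ahead of it; about 160 g. x points along the barrel to the nose and light guide, z is up while it lies in its rest. Grip it here across the flat sides, from above.
- lamp_window (a point): Light window: centre of the lower end of the light guide, a dark rod 9 mm thick (10 mm at the tip) that leaves the nose and bends straight down. It lies 112 mm ahead of lamp_grip along the lamp's x and 55 mm below it; same axes as lamp_grip.
- lamp_rest: Fixed grey rest of the lamp, origin under its middle, x along the lamp: base 130 x 74 x 10 mm and two forks, 42 mm ahead of and behind the middle, 9 mm thick, 41 mm wide, prongs up to 105 mm. The lamp lies in them, lamp_grip 95 mm above this origin, with 1.7 mm free each side and 75 mm between the forks for the fingers; it lifts straight up.
- parts_drawers: Fixed grey drawer cabinet, 150 mm high, 240 mm wide, 150 mm deep, turned a little; origin under its middle. A drawer stands open 30 mm towards the robot.
- blue_paper_bin: Fixed blue bin, 135 mm high, with papers rising out of it to about 0.3 m: keep clear. It covers about 0.2 x 0.215 m, its middle 38 mm ahead of this origin. (Elsewhere: a microscope boom hangs behind the robot's base from 0.46 m up, and an arm that folds far back, hand near and high, can hit it; a room pole stands 0.75 m ahead of the robot at the back edge.)
- lamp: The whole curing lamp; its origin and axes are those of lamp_grip.
- shade_cap: The whole cap; its origin is the centre of its lower edge.
- soft_crown: The soft crown on its stone die; its origin lies on the axis 25 mm below the crown's top.
- soft_pedestal: The fixed pedestal of the soft crown, 43 mm wide at the flange; origin under its foot.
- done_pedestal_1: Fixed pedestal of a finished crown; origin under its foot.
- done_pedestal_2: Fixed pedestal of the other finished crown; origin under its foot.
- bottle_low: Loose small white bottle, 30 mm wide, 50 mm high; origin under its centre. Leave it alone.
- bottle_tall: Loose small bottle with a blue band, 30 mm wide, 60 mm high; origin under its centre. Leave it alone.
- dish: Loose small glass dish, 34 mm wide, 22 mm high; origin under its centre. Leave it alone.

How it is judged:
By the outcome, as a careful person would: the job done as asked, in the order asked, and still so for the second after the job is handed in, while the arm keeps its last pose, push and grip.
It also fails if it takes over 56 s, if anything falls off the work surface, if the arm or the gripper's body presses on something with over 40 N, if the wrist force passes 120 N, or if a joint passes its speed limit or range.

## Working session

There is one attempt and no reset: what is moved stays moved. The work goes in short steps, Python scripts to look and compute and a tool call to move; the robot and the scene stay as the last step left them, time stands still between calls to the robot, and variables do not carry over. Pictures are saved under pics/ and viewed, and the job is handed in when it is done.

Besides the shell and the picture viewer there is one more tool, called after "Call:" by a JSON object that holds its "api" and its "payload". move_arm: Moves the arm, as the interface text tells. Its arguments: {"type":"object","properties":{"deltas":{"type":"array","items":{"type":"object","properties":{"xyz":{"type":"array","items":{"type":"number"}},"turn":{"type":"array","items":{"type":"number"}},"hand":{"type":"number"}}}},"newtons":{"type":"number"}},"required":["deltas"]}

```bash
ls; mkdir -p pics
python3 - <<'E'
from cell import status, eyes, manip
import cv2,numpy as np,pickle
print(status.get_obs()); print([a for a in dir(manip) if a[0]!='_'], manip.hold_point_z)
for n in ("scene","side","wrist"):
    d=eyes.get_image(n); pickle.dump(d,open(n+".pkl","wb"))
    cv2.imwrite(f"pics/{n}0.png",d["img"][:,:,::-1])
    print(n,[ (k,np.round(v,3).tolist()) for k,v in d.items() if k not in("img","z_map")])
E
```

```text
pics
{'time': 0.0, 'q': array([-2.16568799e+00,  6.67279996e+00,  8.26342327e+01,  5.71854732e-04,
        9.07571632e+01, -2.16747698e+00]), 'qd': array([-0.0668491 ,  0.01085868, -0.05639269, -0.12683551, -0.08162797,
       -0.06056759]), 'effort': array([-2.39607485e-03, -7.21266031e+01, -6.22611737e+01,  7.77577632e-02,
        2.38535833e-02, -2.17692599e-05]), 'position': array([6.74799221e+02, 2.77115126e-03, 2.17937174e+02]), 'eef_rot': array([-92.67781494,  89.93580155, 177.32398129]), 'ft_force': array([ 0.25093719, -0.28567618, -0.58274878]), 'wrist_torque': array([-0.05578369, -0.03664289, -0.02009858]), 'grip_width': 92.81002494765437}
['IKError', 'hold_point_z'] 18.8
scene [('K', [[534.799, 0.0, 278.889], [0.0, 534.799, 212.83], [0.0, 0.0, 1.0]]), ('R', [[-0.47, 0.882, 0.01], [0.577, 0.316, -0.753], [-0.668, -0.349, -0.658]]), ('t', [280.449, -211.963, 1539.371])]
side [('K', [[480.656, 0.0, 274.917], [0.0, 480.656, 210.788], [0.0, 0.0, 1.0]]), ('R', [[-0.974, -0.226, -0.013], [-0.14, 0.645, -0.751], [0.178, -0.73, -0.66]]), ('t', [515.55, 189.437, 1089.025])]
wrist [('K', [[325.192, 0.0, 276.733], [0.0, 325.192, 205.936], [0.0, 0.0, 1.0]]), ('tool_from_camera', [[0.001, -0.263, 0.965, -166.706], [1.0, 0.0, -0.001, -1.082], [0.0, 0.965, 0.263, -73.005], [0.0, 0.0, 0.0, 1.0]])]
```

View pics/scene0.png

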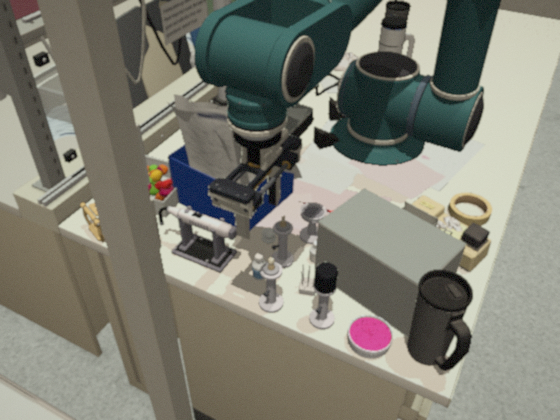

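View pics/side0.png

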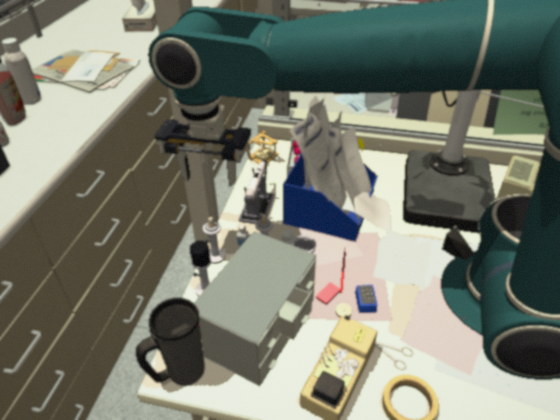

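View pics/wrist0.png

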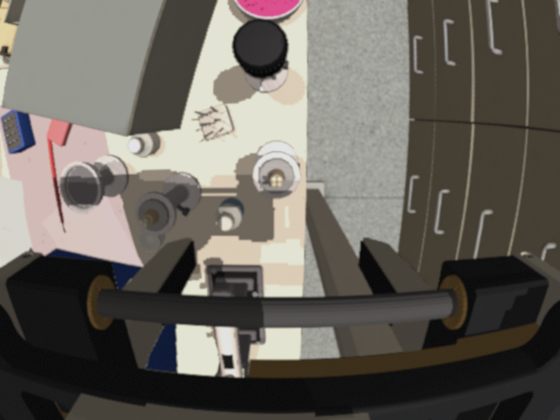

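```bash
cat > h.py <<'E'
import numpy as np,cv2,pickle
from scipy.spatial.transform import Rotation as Ro
def pose(o):
    T=np.eye(4);T[:3,:3]=Ro.from_euler('xyz',o['eef_rot'],degrees=True).as_matrix();T[:3,3]=o['position'];return T
def cloud(d,T=None):
    z=d['z_map'].astype(float);v,u=np.mgrid[:z.shape[0],:z.shape[1]];K=d['K']
    x=(u-K[0,2])/K[0,0];y=(v-K[1,2])/K[1,1]
    if T is None:
        P=np.stack([x*z,y*z,z],-1);W=(P-d['t'])@d['R']
    else:
        r=np.hypot(x,y)+1e-9;s=np.tan(np.minimum(r,1.5))/r
        P=np.stack([x*s*z,y*s*z,z],-1);M=T@d['tool_from_camera'];W=P@M[:3,:3].T+M[:3,3]
    W[z==0]=np.nan;return W
def proj(d,X,T=None):
    X=np.atleast_2d(X)
    if T is None:
        p=X@d['R'].T+d['t'];q=p@d['K'].T;return q[:,:2]/q[:,2:]
    M=np.linalg.inv(T@d['tool_from_camera']);p=X@M[:3,:3].T+M[:3,3]
    r=np.hypot(p[:,0],p[:,1]);th=np.arctan2(r,p[:,2]);K=d['K']
    return np.c_[K[0,2]+K[0,0]*th*p[:,0]/r,K[1,2]+K[1,1]*th*p[:,1]/r]
E
cat > a.py <<'E'
from h import *
from cell import status
o=status.get_obs();T=pose(o);print(np.round(T,3))
S=pickle.load(open('scene.pkl','rb'));W=pickle.load(open('wrist.pkl','rb'))
C=cloud(S);D=cloud(W,T)
for n,u,v in [('captop',326,270),('ped',270,270),('ped2',283,225),('holder',312,210),('lamp',200,222)]:
    print('scene',n,C[v,u].round(1))
for n,u,v in [('captop',260,47),('ped',277,180),('ped2',152,216),('holder',83,185),('lamp',228,340),('bottle',230,212),('bottle2',135,146),('table',285,100)]:
    print('wrist',n,D[v,u].round(1))
c=S['img'][170:340,150:400,::-1];cv2.imwrite('pics/s1.png',cv2.resize(c,None,fx=3,fy=3,interpolation=cv2.INTER_CUBIC))
c=W['img'][0:400,0:330,::-1];cv2.imwrite('pics/w1.png',cv2.resize(c,None,fx=1.5,fy=1.5,interpolation=cv2.INTER_CUBIC))
# height map
for nm,P in(('S',C),('W',D)):
    H=np.zeros((600,700),np.uint8)
    m=~np.isnan(P[...,2]);x,y,z=P[m].T
    k=(x>400)&(x<1000)&(abs(y)<350)&(z<320)&(z>-20);o_=np.argsort(z[k])
    H[(1000-x[k][o_]).astype(int).clip(0,599),(350-y[k][o_]).astype(int).clip(0,699)]=(40+z[k][o_].clip(0,215)).astype(np.uint8)
    cv2.imwrite(f'pics/H{nm}.png',cv2.applyColorMap(cv2.dilate(H,np.ones((2,2))),cv2.COLORMAP_JET))
E
python3 a.py
```

```text
[[-1.00000e-03  1.00000e+00 -0.00000e+00  6.74871e+02]
 [ 0.00000e+00 -0.00000e+00 -1.00000e+00 -1.80000e-02]
 [-1.00000e+00 -1.00000e-03 -0.00000e+00  2.18131e+02]
 [ 0.00000e+00  0.00000e+00  0.00000e+00  1.00000e+00]]
scene captop [666.7 130.7 149. ]
scene ped [680.4  24.7 107.2]
scene ped2 [558.5 -11.8 108.1]
scene holder [448.9   4.2  72.4]
scene lamp [ 632.8 -166.2  108.2]
wrist captop [661.4 127.1 146.9]
wrist ped [673.6  25.1 130.1]
wrist ped2 [560.   -9.6 116.4]
wrist holder [456.   11.7  70.4]
wrist lamp [ 621.4 -149.8  109.9]
wrist bottle [621.9 -26.5  44.5]
wrist bottle2 [518.4  50.   51. ]
wrist table [682.8  96.1   0.7]
```

View pics/s1.png

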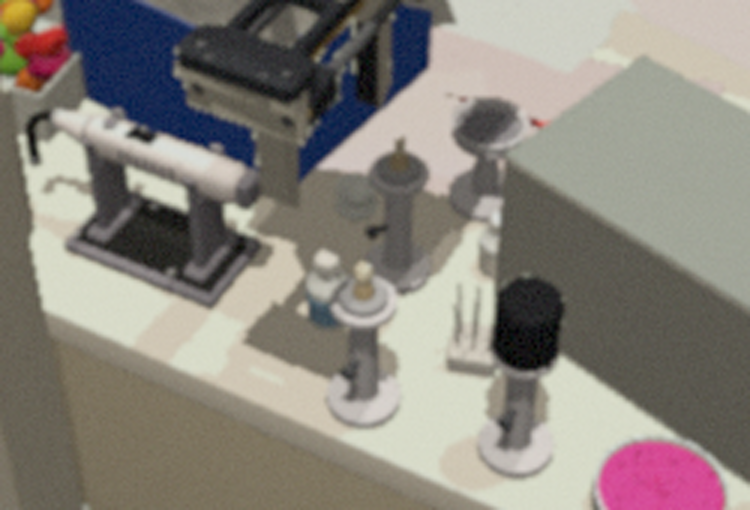

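View pics/HW.png

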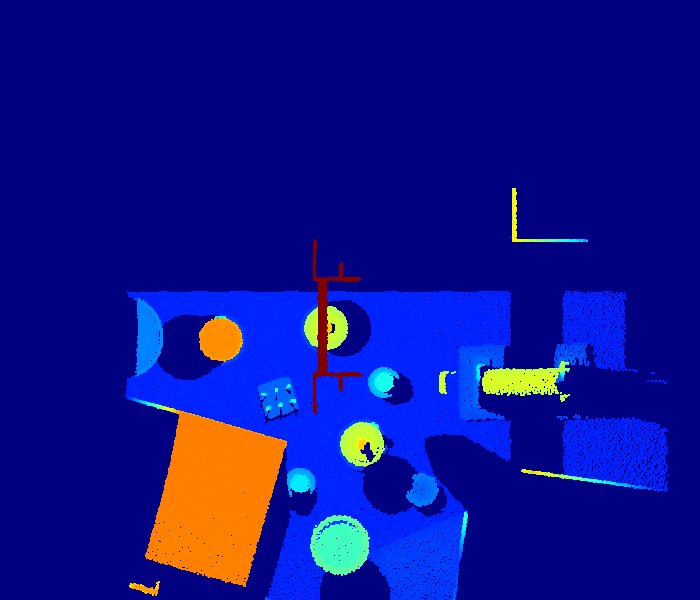

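View pics/HS.png

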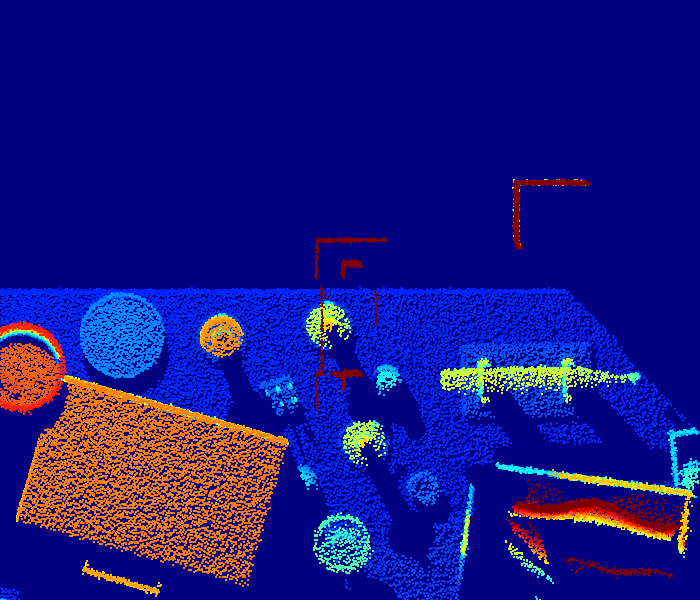

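```bash
cat > b.py <<'E'
from h import *
from cell import status
o=status.get_obs();T=pose(o)
S=pickle.load(open('scene.pkl','rb'));W=pickle.load(open('wrist.pkl','rb'))
C=cloud(S);D=cloud(W,T)
def circ(P,c,r,z0,z1):
    m=(np.hypot(P[...,0]-c[0],P[...,1]-c[1])<r)&(P[...,2]>z0)&(P[...,2]<z1)
    q=P[m];(a,b),R=cv2.minEnclosingCircle(q[:,:2].astype(np.float32))
    return len(q),round(a,1),round(b,1),'R',round(R,1),'z',np.median(q[:,2]).round(1),'bb',q[:,:2].min(0).round(1),q[:,:2].max(0).round(1)
for n,P in(('W',D),('S',C)):
    print(n,'cap',circ(P,(662,129),30,138,153))
    print(n,'holder rim',circ(P,(456,10),45,73,84))
    print(n,'holder floor',circ(P,(456,10),45,66,74))
    print(n,'ped1',circ(P,(673,24),32,94,106)); print(n,'crown1',circ(P,(673,24),15,118,140))
    print(n,'ped2',circ(P,(558,-12),32,94,106)); print(n,'crown2',circ(P,(558,-12),15,118,140))
    m=(P[...,0]>600)&(P[...,0]<650)&(P[...,1]>-230)&(P[...,1]<-85)&(P[...,2]>104)&(P[...,2]<115)
    q=P[m]
    for y in range(-230,-80,15):
        k=q[abs(q[:,1]-y)<5]
        if len(k)>5: print('  lamp y',y,'x',k[:,0].min().round(1),k[:,0].max().round(1),'z',np.median(k[:,2]).round(1),len(k))
E
python3 b.py
```

```text
W cap (2364, 660.9, 130.3, 'R', 21.5, 'z', np.float64(146.6), 'bb', array([640. , 109.2]), array([681.9, 150.3]))
W holder rim (712, 455.5, 10.6, 'R', 29.9, 'z', np.float64(78.2), 'bb', array([425.8, -18.5]), array([484.8,  39.3]))
W holder floor (1178, 457.6, 11.0, 'R', 26.9, 'z', np.float64(71.4), 'bb', array([431.4, -12.9]), array([483.7,  37.6]))
W ped1 (1281, 672.6, 24.0, 'R', 21.4, 'z', np.float64(101.4), 'bb', array([651.2,   3.9]), array([694. ,  45.2]))
W crown1 (150, 672.6, 24.2, 'R', 5.5, 'z', np.float64(129.4), 'bb', array([667.1,  19.4]), array([677.7,  29.2]))
W ped2 (970, 556.2, -12.1, 'R', 21.6, 'z', np.float64(101.3), 'bb', array([535. , -33.2]), array([577.8,   9.2]))
W crown2 (100, 556.0, -11.7, 'R', 4.7, 'z', np.float64(127.7), 'bb', array([551.6, -15.6]), array([560.6,  -7.2]))
  lamp y -200 x 608.3 629.6 z 108.9 108
  lamp y -185 x 608.4 629.7 z 109.8 115
  lamp y -170 x 607.3 629.1 z 109.1 132
  lamp y -155 x 608.2 629.0 z 108.9 132
  lamp y -140 x 607.0 629.1 z 108.8 147
  lamp y -95 x 607.4 628.8 z 107.1 104
S cap (368, 663.6, 128.7, 'R', 21.2, 'z', np.float6
[... 447 characters left out ...]
R', 5.7, 'z', np.float64(128.2), 'bb', array([669.5,  17.6]), array([680.2,  28.4]))
S ped2 (147, 557.8, -14.4, 'R', 22.5, 'z', np.float64(102.0), 'bb', array([535.4, -34.4]), array([579.1,   6.9]))
S crown2 (26, 559.3, -12.7, 'R', 5.2, 'z', np.float64(127.1), 'bb', array([554.1, -17.8]), array([564.3,  -9.9]))
  lamp y -230 x 616.6 627.8 z 109.1 8
  lamp y -215 x 600.4 641.7 z 108.5 51
  lamp y -200 x 610.4 633.0 z 109.3 38
  lamp y -185 x 613.4 633.4 z 109.8 41
  lamp y -170 x 607.6 632.8 z 109.6 37
  lamp y -155 x 607.5 632.7 z 109.1 38
  lamp y -140 x 601.3 641.4 z 109.3 42
  lamp y -125 x 609.6 629.4 z 109.9 35
  lamp y -110 x 607.0 632.2 z 109.0 42
  lamp y -95 x 610.0 631.3 z 108.6 35
```

View pics/w1.png

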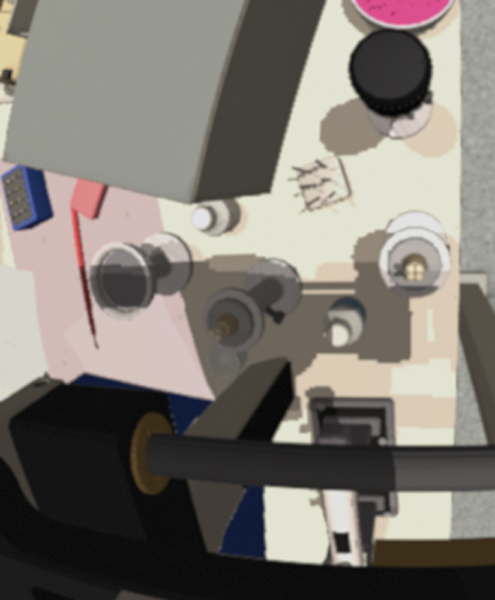

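Call:
{"api": "move_arm", "payload": {"deltas": [{"xyz": [0,-0.001,-0.012],"hand": 0.75},{"xyz": [0,-0.004,-0.035],"hand": 0.75},{"xyz": [0,-0.007,-0.065],"hand": 0.75},{"xyz": [0,-0.01,-0.095],"hand": 0.75},{"xyz": [0,-0.012,-0.118],"hand": 0.75},{"xyz": [0,-0.013,-0.1295],"hand": 0.75},{"xyz": [0,-0.013,-0.1295],"hand": 0.75},{"xyz": [0,-0.013,-0.1295],"hand": 0.75},{"xyz": [0,-0.013,-0.1295],"hand": 0.75},{"xyz": [0,-0.013,-0.1295],"hand": 0.75}]}}

```text
$.deltas[0]: bad value
```

```bash
cat > look.py <<'E'
import sys
from h import *
from cell import status,eyes
tag=sys.argv[1]; cams=sys.argv[2:] or ['wrist']
o=status.get_obs();print(o['time'],o['position'].round(2),o['eef_rot'].round(2),o['ft_force'].round(2),o['grip_width'],o['q'].round(1))
pickle.dump(pose(o),open(f'T_{tag}.pkl','wb'))
for c in cams:
    d=eyes.get_image(c);pickle.dump(d,open(f'{c}_{tag}.pkl','wb'));cv2.imwrite(f'pics/{c}_{tag}.png',d['img'][:,:,::-1])
E
python3 look.py 1 wrist scene
python3 - <<'E'
from h import *
T=pickle.load(open('T_1.pkl','rb'))
for c in('wrist','scene'):
    d=pickle.load(open(c+'_1.pkl','rb'));P=cloud(d,T if c=='wrist' else None)
    m=(np.hypot(P[...,0]-662,P[...,1]-130)<30)&(abs(P[...,2]-146)<5);q=P[m]
    print(c,m.sum(),cv2.minEnclosingCircle(q[:,:2].astype(np.float32)),q.min(0),q.max(0),np.median(q[:,2]))
E
```

```text
0.15 [ 6.7487e+02 -2.0000e-02  2.1813e+02] [-91.49  89.95 178.5 ] [ 0.18 -0.62  0.28] 92.75301075168178 [-2.2  6.7 82.6 -0.  90.8 -2.2]
wrist 2296 ((660.5492553710938, 130.47434997558594), 21.0255184173584) [640.2731573  109.45979722 141.15841556] [681.03545345 150.2328961  149.22168999] 146.51660988431024
scene 338 ((663.044921875, 129.18844604492188), 21.13585090637207) [642.85358885 108.98195194 141.44266844] [683.65656154 149.15059204 150.77865092] 147.37602605769166
```

View pics/wrist_1.png

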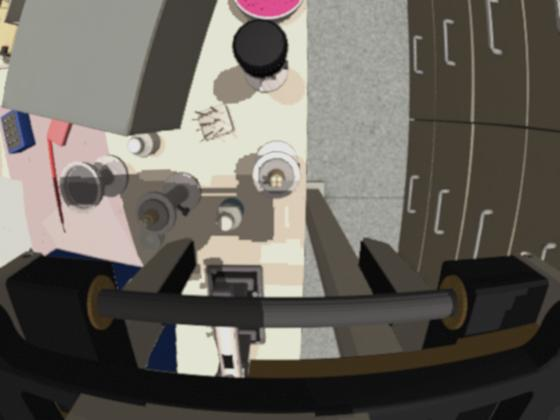

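Call:
{"api": "move_arm", "payload": {"deltas": [{"xyz": [0,-0.001,-0.012],"turn": [0,0,0],"hand": 0.75},{"xyz": [0,-0.004,-0.035],"turn": [0,0,0],"hand": 0.75},{"xyz": [0,-0.007,-0.065],"turn": [0,0,0],"hand": 0.75},{"xyz": [0,-0.01,-0.095],"turn": [0,0,0],"hand": 0.75},{"xyz": [0,-0.012,-0.118],"turn": [0,0,0],"hand": 0.75},{"xyz": [0,-0.013,-0.1295],"turn": [0,0,0],"hand": 0.75},{"xyz": [0,-0.013,-0.1295],"turn": [0,0,0],"hand": 0.75},{"xyz": [0,-0.013,-0.1295],"turn": [0,0,0],"hand": 0.75},{"xyz": [0,-0.013,-0.1295],"turn": [0,0,0],"hand": 0.75}]}}

```text
time: 1.0
position: [662.1, 128.8, 218.6]
eef_rot: [-9.4, 90.0, -99.4]
ft_force: [1.0, -0.5, -0.3]
grip_width: 69.9
```

```bash
python3 look.py 1 wrist scene
cat > c.py <<'E'
import sys
from h import *
t=sys.argv[1];T=pickle.load(open(f'T_{t}.pkl','rb'));cx,cy,r,z0,z1=map(float,sys.argv[2:7])
for c in('wrist','scene'):
    try:d=pickle.load(open(f'{c}_{t}.pkl','rb'))
    except Exception: continue
    P=cloud(d,T if c=='wrist' else None)
    m=(np.hypot(P[...,0]-cx,P[...,1]-cy)<r)&(P[...,2]>z0)&(P[...,2]<z1);q=P[m]
    if len(q)<5: print(c,len(q)); continue
    (a,b),R=cv2.minEnclosingCircle(q[:,:2].astype(np.float32))
    print(c,len(q),'c',round(a,1),round(b,1),'R',round(R,1),'min',q.min(0).round(1),'max',q.max(0).round(1),'z',np.median(q[:,2]).round(1))
E
python3 c.py 1 662 130 30 141 152
```

```text
1.0 [662.09 128.84 218.59] [ -9.42  89.98 -99.44] [ 0.97 -0.47 -0.26] 69.85268066226384 [ 8.9  6.6 82.7 -0.  90.8  8.9]
wrist 2131 c 660.5 131.2 R 20.9 min [639.8 110.3 141.1] max [681.3 151.7 148.7] z 146.3
scene 337 c 663.0 128.4 R 20.9 min [645.  107.9 141. ] max [683.4 149.2 151.3] z 147.3
```

View pics/wrist_1.png

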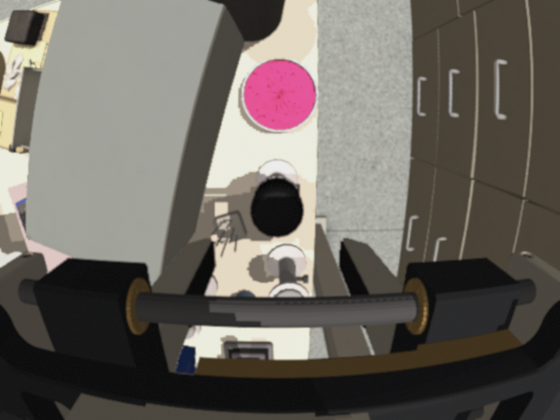

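Call:
{"api": "move_arm", "payload": {"deltas": [{"xyz": [0.01,0,-0.001],"turn": [0,0,0],"hand": 0.7},{"xyz": [0.03,0,-0.001],"turn": [0,0,0],"hand": 0.7},{"xyz": [0.05,0,-0.001],"turn": [0,0,0],"hand": 0.7},{"xyz": [0.07,0,-0.001],"turn": [0,0,0],"hand": 0.7},{"xyz": [0.085,0,-0.001],"turn": [0,0,0],"hand": 0.7},{"xyz": [0.097,0,-0.001],"turn": [0,0,0],"hand": 0.7},{"xyz": [0.1035,0,-0.001],"turn": [0,0,0],"hand": 0.7},{"xyz": [0.1055,0,-0.001],"turn": [0,0,0],"hand": 0.7},{"xyz": [0.1055,0,-0.001],"turn": [0,0,0],"hand": 0.7},{"xyz": [0.1055,0,-0.001],"turn": [0,0,0],"hand": 0.7}]}}

```text
time: 1.93
position: [662.4, 130.5, 114.1]
eef_rot: [99.7, 89.9, 9.7]
ft_force: [-0.2, -0.5, 0.5]
grip_width: 65.5
```

```bash
python3 look.py 2 wrist scene; python3 c.py 2 662 130 30 141 152
```

```text
1.9333 [662.42 130.55 114.12] [99.68 89.93  9.68] [-0.24 -0.54  0.52] 65.52033967169582 [ 9.   9.2 89.5  0.  81.2  9. ]
wrist 4408 c 660.4 130.9 R 21.0 min [640.1 120.5 141. ] max [681.3 151.8 148.9] z 146.4
scene 25 c 665.0 145.0 R 12.5 min [652.7 141.6 141.3] max [677.4 148.8 148. ] z 144.1
```

View pics/wrist_2.png

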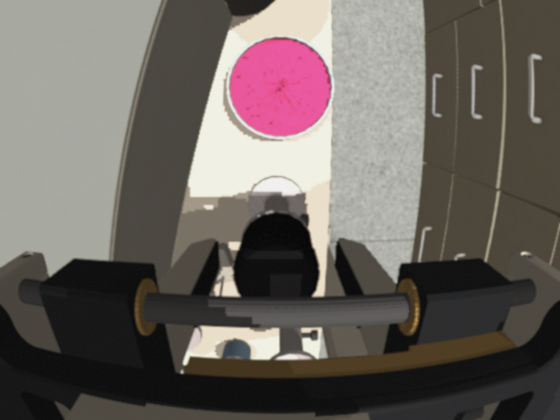

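Call:
{"api": "move_arm", "payload": {"deltas": [{"xyz": [0,0,0],"turn": [0,0,0],"hand": 0.6},{"xyz": [0,0,0],"turn": [0,0,0],"hand": 0.54},{"xyz": [0,0,0],"turn": [0,0,0],"hand": 0.5},{"xyz": [0,0,0],"turn": [0,0,0],"hand": 0.47},{"xyz": [0,0,0],"turn": [0,0,0],"hand": 0.44},{"xyz": [0,0,0],"turn": [0,0,0],"hand": 0.4},{"xyz": [0,0,0],"turn": [0,0,0],"hand": 0.35},{"xyz": [0,0,0],"turn": [0,0,0],"hand": 0.3},{"xyz": [0,0,0],"turn": [0,0,0],"hand": 0.3},{"xyz": [0,0,0],"turn": [0,0,0],"hand": 0.3}], "newtons": 10}}

```text
time: 2.87
position: [662.0, 130.5, 113.2]
eef_rot: [102.0, 90.0, 12.0]
ft_force: [0.1, 0.1, 1.4]
grip_width: 40.1
```

Call:
{"api": "move_arm", "payload": {"deltas": [{"xyz": [0,0,0],"turn": [0,0,0],"hand": 0.3},{"xyz": [0,0,0],"turn": [0,0,0],"hand": 0.3},{"xyz": [-0.001,0,0],"turn": [0,0,0],"hand": 0.3},{"xyz": [-0.003,0,0],"turn": [0,0,0],"hand": 0.3},{"xyz": [-0.006,0,0],"turn": [0,0,0],"hand": 0.3},{"xyz": [-0.01,0,0],"turn": [0,0,0],"hand": 0.3},{"xyz": [-0.01,0,0],"turn": [0,0,0],"hand": 0.3}]}}

```text
time: 3.45
position: [662.3, 130.5, 124.3]
eef_rot: [98.1, 89.9, 8.1]
ft_force: [1.3, -0.4, -0.6]
grip_width: 40.3
```

```bash
python3 look.py 3 wrist scene; python3 c.py 3 662 130 30 145 165
```

```text
3.45 [662.34 130.53 124.31] [98.11 89.93  8.11] [ 1.28 -0.36 -0.57] 40.29575722131038 [ 9.   8.9 89.  -0.  82.1  9. ]
wrist 5727 c 662.0 139.6 R 28.4 min [633.6 121.1 145. ] max [690.3 152.7 165. ] z 157.5
scene 69 c 665.8 145.6 R 13.4 min [652.6 139.6 146.2] max [679.  150.1 161.6] z 156.2
```

View pics/wrist_3.png

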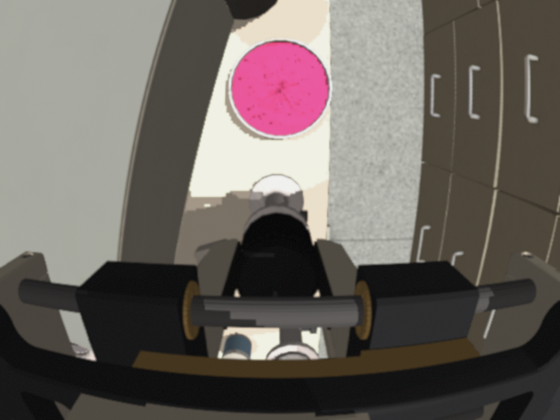

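Call:
{"api": "move_arm", "payload": {"deltas": [{"xyz": [-0.006,0,0],"turn": [0,0,0],"hand": 0.3},{"xyz": [-0.016,0,0],"turn": [0,0,0],"hand": 0.3},{"xyz": [-0.03,0,0],"turn": [0,0,0],"hand": 0.3},{"xyz": [-0.046,0,0],"turn": [0,0,0],"hand": 0.3},{"xyz": [-0.06,0,0],"turn": [0,0,0],"hand": 0.3},{"xyz": [-0.07,0,0],"turn": [0,0,0],"hand": 0.3},{"xyz": [-0.075,0,0],"turn": [0,0,0],"hand": 0.3},{"xyz": [-0.075,0,0],"turn": [0,0,0],"hand": 0.3},{"xyz": [-0.075,0,0],"turn": [0,0,0],"hand": 0.3}]}}

```text
time: 4.3
position: [661.9, 130.5, 197.9]
eef_rot: [-79.8, 90.0, -169.8]
ft_force: [-0.4, -0.3, -0.3]
grip_width: 40.5
```

```bash
python3 look.py 4 wrist scene; python3 c.py 4 662 130 30 215 245;python3 c.py 4 662 130 14 122 138;python3 c.py 4 662 130 30 94 104
```

```text
4.3 [661.93 130.48 197.89] [ -79.84   89.98 -169.84] [-0.43 -0.27 -0.34] 40.45247979945527 [ 9.   7.  84.2 -0.  88.9  9. ]
wrist 6360 c 662.0 139.3 R 28.5 min [633.6 121.4 215. ] max [690.5 152.4 244.9] z 231.1
scene 116 c 671.2 141.8 R 19.6 min [652.1 137.3 215.2] max [690.3 149.7 234.5] z 228.2
wrist 46 c 660.4 133.3 R 5.0 min [655.3 133.  122.1] max [665.4 136.6 129.7] z 125.4
scene 38 c 662.5 129.3 R 6.0 min [657.2 123.6 122.3] max [668.1 133.9 133.7] z 129.9
wrist 672 c 660.5 131.2 R 21.4 min [639.5 120.8  95.1] max [681.2 152.3 104. ] z 100.5
scene 161 c 663.2 128.5 R 22.5 min [641.4 108.   94.8] max [683.6 149.7 103.9] z 101.5
```

View pics/wrist_4.png

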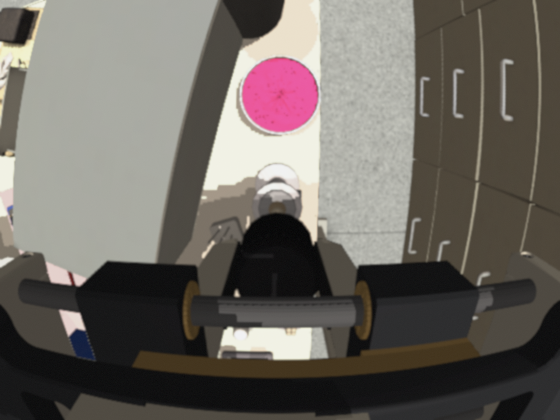

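View pics/scene_4.png

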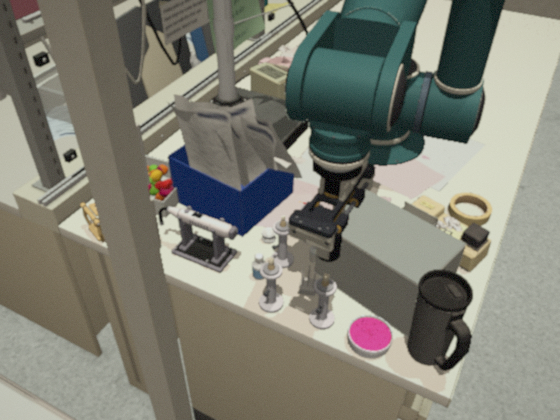

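Call:
{"api": "move_arm", "payload": {"deltas": [{"xyz": [0,-0.006,0.0035],"turn": [0,0,0],"hand": 0.3},{"xyz": [0,-0.02,0.012],"turn": [0,0,0],"hand": 0.3},{"xyz": [0,-0.04,0.0234],"turn": [0,0,0],"hand": 0.3},{"xyz": [0,-0.063,0.037],"turn": [0,0,0],"hand": 0.3},{"xyz": [0,-0.087,0.051],"turn": [0,0,0],"hand": 0.3},{"xyz": [0,-0.111,0.065],"turn": [0,0,0],"hand": 0.3},{"xyz": [0,-0.135,0.079],"turn": [0,0,0],"hand": 0.3},{"xyz": [0,-0.159,0.093],"turn": [0,0,0],"hand": 0.3},{"xyz": [0,-0.18,0.105],"turn": [0,0,0],"hand": 0.3},{"xyz": [0,-0.195,0.114],"turn": [0,0,0],"hand": 0.3},{"xyz": [0,-0.203,0.1185],"turn": [0,0,0],"hand": 0.3},{"xyz": [0,-0.2055,0.12],"turn": [0,0,0],"hand": 0.3},{"xyz": [0,-0.2055,0.12],"turn": [0,0,0],"hand": 0.3},{"xyz": [0,-0.2055,0.12],"turn": [0,0,0],"hand": 0.3},{"xyz": [0,-0.2055,0.12],"turn": [0,0,0],"hand": 0.3}]}}

```text
time: 5.65
position: [457.0, 10.8, 197.9]
eef_rot: [-106.4, 90.0, 163.7]
ft_force: [0.1, 0.2, -0.2]
grip_width: 40.3
```

```bash
python3 look.py 5 wrist scene side; python3 c.py 5 456 10 32 73 84;python3 c.py 5 456 10 30 64 74;python3 c.py 5 662 130 12 118 138;python3 c.py 5 662 130 30 94 104
```

```text
5.65 [457.03  10.82 197.92] [-106.36   89.97  163.65] [ 0.13  0.2  -0.22] 40.28360086079329 [ -1.8 -21.1 109.7   0.   91.4  -1.9]
wrist 821 c 455.1 10.5 R 29.3 min [426.5  -7.7  73. ] max [484.1  39.3  80.3] z 78.0
scene 260 c 456.5 8.3 R 31.1 min [426.5 -21.8  73. ] max [487.6  37.3  82.9] z 76.9
wrist 1618 c 455.2 10.8 R 23.7 min [431.7  -5.7  68.1] max [478.9  32.5  74. ] z 71.0
scene 233 c 457.0 9.6 R 28.9 min [428.5 -17.   65.9] max [485.5  34.2  74. ] z 72.1
wrist 160 c 659.5 130.3 R 5.8 min [653.9 124.8 118. ] max [663.7 135.9 131.1] z 126.9
scene 48 c 662.4 128.5 R 6.3 min [657.8 123.4 118.8] max [667.9 134.8 132.9] z 127.3
wrist 609 c 660.1 130.0 R 22.5 min [638.7 109.   94.4] max [681.4 151.9 104. ] z 100.2
scene 163 c 662.2 128.8 R 22.2 min [640.3 107.5  95.1] max [684.4 150.2 104. ] z 101.2
```

View pics/wrist_5.png

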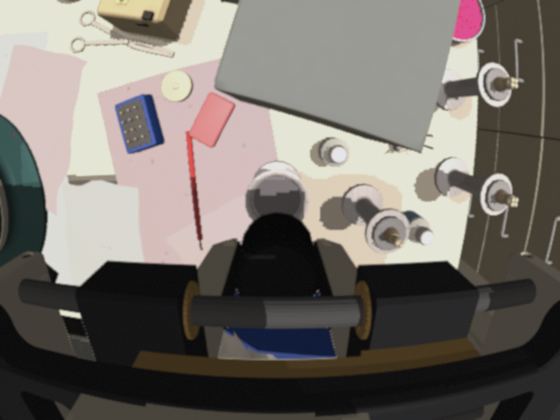

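View pics/scene_5.png

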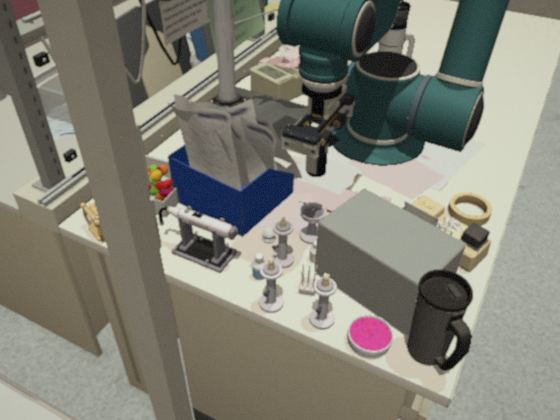

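View pics/side_5.png

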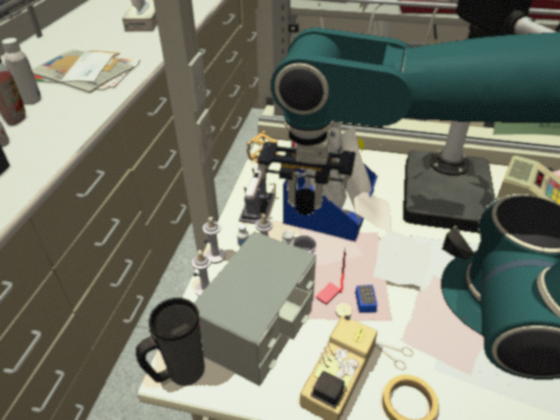

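Run:
```python
from h import *
for t in '45':
    T=pickle.load(open(f'T_{t}.pkl','rb'));d=pickle.load(open(f'wrist_{t}.pkl','rb'));P=cloud(d,T)
    X=(P-T[:3,3])@T[:3,:3]  # tool coords
    m=(abs(X[...,1])<24)&(abs(X[...,2])<30)&(abs(X[...,0]+33)<3)
    q=X[m]
    print(t,len(q),q.min(0),q.max(0))
    m=(abs(X[...,1])<24)&(abs(X[...,2])<30)&(X[...,0]>-38)&(X[...,0]<12)
    for x in range(-36,12,4):
        k=X[m&(abs(X[...,0]-x)<2)]
        if len(k)>4:print(x,len(k),k[:,1].min().round(1),k[:,1].max().round(1),'zmin',k[:,2].min().round(1))
```

```text
4 4328 [-35.98395199 -23.79201665 -21.42269395] [-30.00792176  23.92881539   8.95491865]
-36 729 -23.8 23.8 zmin -18.8
-32 3669 -23.8 23.9 zmin -21.4
-28 455 -23.9 23.7 zmin -21.9
-24 353 -23.8 24.0 zmin -21.9
-20 272 -23.9 23.9 zmin -21.8
-16 241 -23.8 24.0 zmin -22.0
-12 176 -23.8 23.9 zmin -21.5
-8 214 -23.8 23.9 zmin -21.5
-4 198 -23.8 23.9 zmin -21.4
0 160 -23.9 23.5 zmin -21.6
4 129 -21.0 17.5 zmin -21.3
8 133 -20.7 17.7 zmin -21.5
5 4332 [-35.99993555 -23.91064964 -20.96380415] [-30.00062694  23.94696235   9.32536573]
-36 764 -23.9 23.9 zmin -18.4
-32 3641 -23.9 23.9 zmin -21.0
-28 451 -24.0 23.7 zmin -21.9
-24 349 -23.8 23.9 zmin -21.7
-20 267 -24.0 23.9 zmin -21.8
-16 246 -23.9 23.9 zmin -22.0
-12 177 -23.9 23.9 zmin -21.6
-8 206 -23.8 23.7 zmin -21.5
-4 209 -24.0 23.9 zmin -21.6
0 160 -23.5 23.5 zmin -21.4
4 126 -21.0 17.5 zmin -21.4
8 133 -20.9 17.8 zmin -21.3
```

Call:
{"api": "move_arm", "payload": {"deltas": [{"xyz": [0.008,0,0.001],"turn": [0,0,0],"hand": 0.3},{"xyz": [0.022,0,0.001],"turn": [0,0,0],"hand": 0.3},{"xyz": [0.04,0,0.001],"turn": [0,0,0],"hand": 0.3},{"xyz": [0.06,0,0.001],"turn": [0,0,0],"hand": 0.3},{"xyz": [0.078,0,0.001],"turn": [0,0,0],"hand": 0.3},{"xyz": [0.092,0,0.001],"turn": [0,0,0],"hand": 0.3},{"xyz": [0.1,0,0.001],"turn": [0,0,0],"hand": 0.3},{"xyz": [0.103,0,0.001],"turn": [0,0,0],"hand": 0.3},{"xyz": [0.103,0,0.001],"turn": [0,0,0],"hand": 0.3},{"xyz": [0.103,0,0.001],"turn": [0,0,0],"hand": 0.3}]}}

```text
time: 6.63
position: [456.7, 9.5, 95.6]
eef_rot: [87.9, 90.0, -2.1]
ft_force: [0.1, -0.2, -0.7]
grip_width: 40.6
```

```bash
python3 look.py 6 wrist scene; python3 c.py 6 456 10 34 73 84
python3 - <<'E'
import cv2
a=cv2.imread('pics/wrist_6.png')[150:350,180:380];b=cv2.imread('pics/scene_6.png')[150:250,260:360]
cv2.imwrite('pics/m6.png',cv2.hconcat([cv2.resize(a,(400,400)),cv2.resize(b,(400,400))]))
E
```

```text
6.6333 [456.72   9.48  95.56] [87.86 89.97 -2.14] [ 0.07 -0.19 -0.73] 40.648011731118096 [ -2.  -18.3 117.2  -0.   81.1  -2. ]
wrist 1169 c 455.8 12.7 R 29.0 min [426.8   9.4  73. ] max [484.8  39.9  84. ] z 78.1
scene 152 c 458.2 8.0 R 30.6 min [432.3 -22.   73.1] max [488.4  37.4  83.1] z 77.8
```

View pics/m6.png

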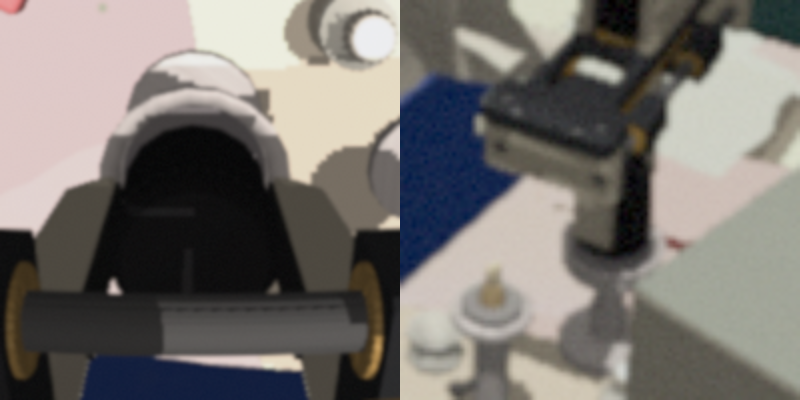

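Call:
{"api": "move_arm", "payload": {"deltas": [{"xyz": [0.002,0,0],"turn": [0,0,0],"hand": 0.3},{"xyz": [0.004,0,0],"turn": [0,0,0],"hand": 0.3},{"xyz": [0.006,0,0],"turn": [0,0,0],"hand": 0.3},{"xyz": [0.0075,0,0],"turn": [0,0,0],"hand": 0.3},{"xyz": [0.009,0,0],"turn": [0,0,0],"hand": 0.3},{"xyz": [0.01,0,0],"turn": [0,0,0],"hand": 0.3},{"xyz": [0.011,0,0],"turn": [0,0,0],"hand": 0.3},{"xyz": [0.0115,0,0],"turn": [0,0,0],"hand": 0.3},{"xyz": [0.0115,0,0],"turn": [0,0,0],"hand": 0.3},{"xyz": [0.0115,0,0],"turn": [0,0,0],"hand": 0.3}]}}

```text
time: 7.57
position: [456.5, 9.5, 83.7]
eef_rot: [50.3, 90.0, -39.7]
ft_force: [0.4, -1.1, -0.1]
grip_width: 40.5
```

Call:
{"api": "move_arm", "payload": {"deltas": [{"xyz": [0.0004,0,0],"turn": [0,0,0],"hand": 0.3},{"xyz": [0.0008,0,0],"turn": [0,0,0],"hand": 0.3},{"xyz": [0.0008,0,0],"turn": [0,0,0],"hand": 0.3},{"xyz": [0.0008,0,0],"turn": [0,0,0],"hand": 0.3}]}}

```text
time: 7.9
position: [456.6, 9.5, 83.1]
eef_rot: [88.8, 90.0, -1.2]
ft_force: [-1.7, 0.8, 3.3]
grip_width: 40.0
```

```bash
python3 look.py 7 wrist scene; python3 c.py 7 456 10 20 105 125
python3 - <<'E'
import cv2
a=cv2.imread('pics/wrist_7.png')[150:350,180:380];b=cv2.imread('pics/scene_7.png')[150:250,260:360]
cv2.imwrite('pics/m7.png',cv2.hconcat([cv2.resize(a,(400,400)),cv2.resize(b,(400,400))]))
E
```

```text
7.9 [456.57   9.49  83.09] [88.84 89.99 -1.16] [-1.7   0.81  3.27] 39.959396655665486 [ -2.  -17.8 118.    0.   79.8  -2. ]
wrist 4212 c 456.0 10.1 R 20.0 min [4.361e+02 1.000e-01 1.056e+02] max [475.7  29.9 125. ] z 116.5
scene 101 c 456.6 16.8 R 17.1 min [439.7   8.  105. ] max [473.6  29.  120.2] z 116.6
```

View pics/m7.png

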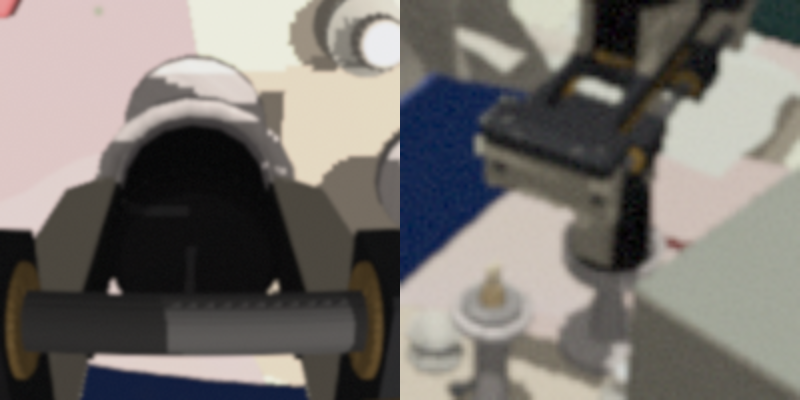

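Call:
{"api": "move_arm", "payload": {"deltas": [{"xyz": [0,0,0],"turn": [0,0,0],"hand": 0.45},{"xyz": [0,0,0],"turn": [0,0,0],"hand": 0.5},{"xyz": [0,0,0],"turn": [0,0,0],"hand": 0.55},{"xyz": [0,0,0],"turn": [0,0,0],"hand": 0.65},{"xyz": [0,0,0],"turn": [0,0,0],"hand": 0.7},{"xyz": [0,0,0],"turn": [0,0,0],"hand": 0.7},{"xyz": [-0.005,0,0],"turn": [0,0,0],"hand": 0.7},{"xyz": [-0.015,0,0],"turn": [0,0,0],"hand": 0.7},{"xyz": [-0.035,0,0],"turn": [0,0,0],"hand": 0.7},{"xyz": [-0.06,0,0],"turn": [0,0,0],"hand": 0.7},{"xyz": [-0.09,0,0],"turn": [0,0,0],"hand": 0.7},{"xyz": [-0.12,0,0],"turn": [0,0,0],"hand": 0.7},{"xyz": [-0.145,0,0],"turn": [0,0,0],"hand": 0.7},{"xyz": [-0.157,0,0],"turn": [0,0,0],"hand": 0.7},{"xyz": [-0.16,0,0],"turn": [0,0,0],"hand": 0.7},{"xyz": [-0.16,0,0],"turn": [0,0,0],"hand": 0.7}]}}

```text
time: 9.33
position: [456.6, 9.4, 243.1]
eef_rot: [88.3, 90.0, -1.7]
ft_force: [0.5, 0.7, 0.2]
grip_width: 64.9
```

```bash
python3 look.py 8 wrist scene side; python3 c.py 8 456 10 32 110 125;python3 c.py 8 456 10 34 73 84
```

```text
9.3333 [456.62   9.42 243.06] [88.26 89.96 -1.75] [0.49 0.73 0.25] 64.86611112563526 [ -2.  -21.6 105.9   0.   95.7  -2. ]
wrist 1457 c 455.0 10.0 R 20.7 min [434.7 -10.6 110. ] max [475.4  30.  118.7] z 116.4
scene 217 c 459.6 9.9 R 21.4 min [438.2 -11.5 110.1] max [479.4  29.8 120.9] z 117.2
wrist 631 c 454.8 10.7 R 29.3 min [426.1 -10.2  73. ] max [483.8  39.1  83.9] z 78.2
scene 183 c 457.5 7.6 R 30.3 min [432.8 -22.1  73. ] max [487.5  36.8  83.9] z 78.9
```

View pics/wrist_8.png

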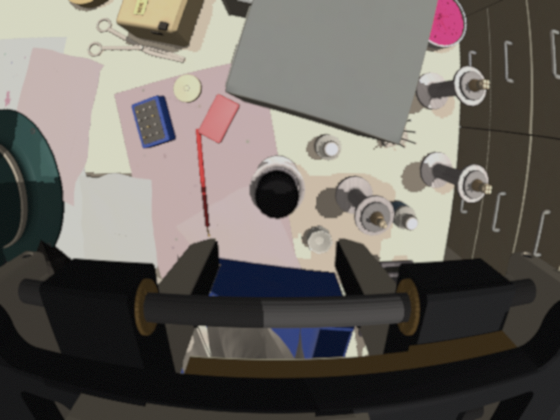

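View pics/scene_8.png

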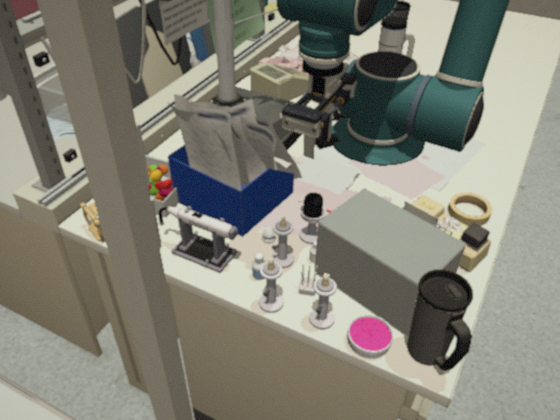

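Call:
{"api": "move_arm", "payload": {"deltas": [{"xyz": [0,0.006,0],"turn": [0,0,0],"hand": 0.7},{"xyz": [0,0.02,0],"turn": [0,0,0],"hand": 0.7},{"xyz": [0,0.045,0],"turn": [0,0,0],"hand": 0.7},{"xyz": [0,0.075,0.002],"turn": [0,0,0],"hand": 0.7},{"xyz": [0,0.105,0.01],"turn": [0,0,0],"hand": 0.7},{"xyz": [0,0.13,0.025],"turn": [0,0,0],"hand": 0.7},{"xyz": [0,0.148,0.045],"turn": [0,0,0],"hand": 0.7},{"xyz": [0,0.158,0.07],"turn": [0,0,0],"hand": 0.7},{"xyz": [0,0.162,0.095],"turn": [0,0,0],"hand": 0.7},{"xyz": [0,0.164,0.12],"turn": [0,0,0],"hand": 0.7},{"xyz": [0,0.164,0.145],"turn": [0,0,0],"hand": 0.7},{"xyz": [0,0.164,0.165],"turn": [0,0,0],"hand": 0.7},{"xyz": [0,0.164,0.177],"turn": [0,0,0],"hand": 0.7},{"xyz": [0,0.164,0.181],"turn": [0,0,0],"hand": 0.7},{"xyz": [0,0.164,0.181],"turn": [0,0,0],"hand": 0.7},{"xyz": [0,0.164,0.181],"turn": [0,0,0],"hand": 0.7},{"xyz": [0,0.164,0.181],"turn": [0,0,0],"hand": 0.7}]}}

```text
time: 10.9
position: [620.6, -170.5, 242.8]
eef_rot: [-178.4, 90.0, 91.6]
ft_force: [-0.5, -1.0, -0.4]
grip_width: 65.1
```

```bash
python3 look.py 9 wrist scene side
python3 - <<'E'
from h import *
T=pickle.load(open('T_9.pkl','rb'))
for c in('wrist','scene'):
    d=pickle.load(open(f'{c}_9.pkl','rb'));P=cloud(d,T if c=='wrist' else None)
    for y in range(-300,-75,8):
        m=(abs(P[...,1]-y)<4)&(P[...,0]>570)&(P[...,0]<670)&(P[...,2]>98)&(P[...,2]<116);k=P[m]
        if len(k)>4:print(c,y,len(k),k[:,0].min().round(1),k[:,0].max().round(1),'z',np.median(k[:,2]).round(1),'ymax',k[:,1].max().round(1))
    m=(P[...,0]>560)&(P[...,0]<690)&(P[...,1]>-260)&(P[...,1]<-80)&(P[...,2]>5)&(P[...,2]<14);k=P[m];print('base',np.percentile(k,[0.5,99.5],axis=0).round(1))
E
python3 - <<'E'
import cv2
a=cv2.imread('pics/wrist_9.png')[130:400,150:420]
cv2.imwrite('pics/m9.png',cv2.resize(a,(600,600)))
E
```

```text
10.9 [ 620.62 -170.5   242.8 ] [-178.43   89.99   91.63] [-0.5  -1.   -0.37] 65.13945074946622 [-17.6   2.5  84.8   0.   92.7 -17.7]
wrist -268 10 618.4 621.7 z 98.7 ymax -264.2
wrist -260 30 616.3 622.7 z 99.2 ymax -256.5
wrist -252 79 613.1 625.9 z 101.5 ymax -248.0
wrist -244 84 611.1 626.8 z 102.9 ymax -240.1
wrist -236 112 609.1 628.9 z 104.8 ymax -232.0
wrist -228 142 608.1 629.9 z 106.0 ymax -224.1
wrist -220 196 598.2 639.7 z 107.3 ymax -216.0
wrist -212 248 598.4 639.6 z 107.2 ymax -208.0
wrist -204 191 607.4 630.6 z 108.5 ymax -200.1
wrist -196 187 606.5 630.5 z 108.3 ymax -192.0
wrist -188 197 606.5 630.4 z 109.1 ymax -184.0
wrist -180 200 605.7 630.3 z 108.9 ymax -176.0
wrist -172 202 605.8 630.2 z 108.6 ymax -168.1
wrist -164 204 605.8 630.2 z 108.3 ymax -160.0
wrist -156 209 605.9 630.1 z 108.3 ymax -152.0
wrist -148 213 605.9 630.0 z 108.5 ymax -144.0
wrist -140 211 597.6 636.4 z 108.5 ymax -136.0
wrist -132 340 596.7 638.3 z 107.0 ymax -128.0
wrist -124 224 606.2 636.3 z 108.5 ymax -120.0
wrist -116 209 605.2 628.8 z 108.2 ymax -112.0
wrist -108 220 605.2 628.8 z 108.
[... 565 characters left out ...]
200.0
scene -196 38 610.6 633.5 z 108.7 ymax -192.1
scene -188 39 612.7 632.4 z 110.2 ymax -184.2
scene -180 35 612.9 633.4 z 109.4 ymax -176.2
scene -172 39 611.9 631.4 z 108.7 ymax -168.4
scene -164 39 611.7 633.1 z 108.9 ymax -160.3
scene -156 39 609.9 632.3 z 108.8 ymax -152.2
scene -148 39 609.8 634.1 z 108.2 ymax -144.1
scene -140 43 601.9 638.5 z 108.7 ymax -136.1
scene -132 58 596.8 641.1 z 106.8 ymax -128.2
scene -124 45 607.7 631.9 z 108.8 ymax -120.4
scene -116 40 610.4 631.7 z 108.5 ymax -112.0
scene -108 44 608.8 631.3 z 107.4 ymax -104.4
scene -100 29 609.9 629.1 z 108.7 ymax -96.1
scene -92 41 609.8 631.9 z 105.6 ymax -90.5
base [[ 564.8 -241.2    5.1]
 [ 682.1  -93.2   14. ]]
```

View pics/wrist_9.png

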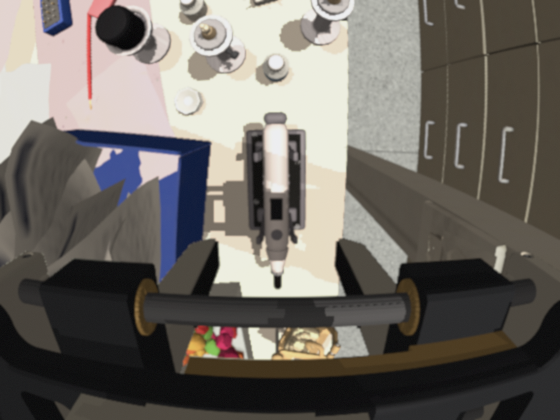

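View pics/scene_9.png

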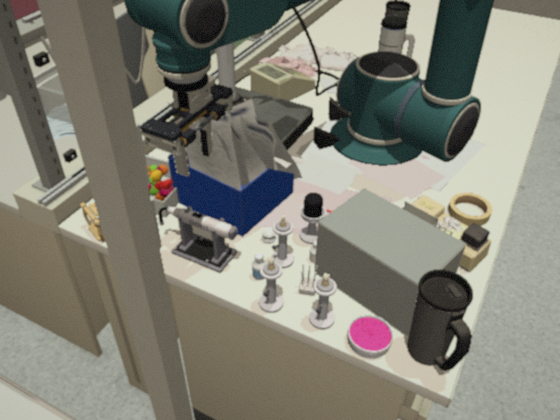

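View pics/side_9.png

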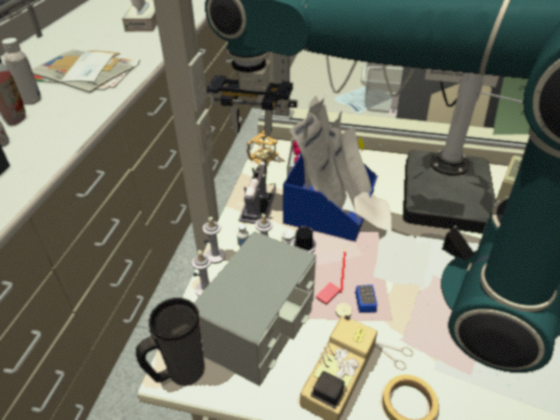

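Run:
```python
from h import *
T=pickle.load(open('T_9.pkl','rb'))
for c in('wrist','scene'):
    d=pickle.load(open(f'{c}_9.pkl','rb'));P=cloud(d,T if c=='wrist' else None)
    for s in((595,603.5),(633.5,643)):
      for yy in((-240,-190),(-160,-110)):
        m=(P[...,0]>s[0])&(P[...,0]<s[1])&(P[...,1]>yy[0])&(P[...,1]<yy[1])&(P[...,2]>101)&(P[...,2]<110);k=P[m]
        if len(k): print(c,s,yy,len(k),k.mean(0).round(1),np.percentile(k[:,1],[3,97]).round(1),np.percentile(k[:,0],[3,97]).round(1))
    # barrel centreline
    ys=np.arange(-205,-95,4.);cs=[]
    for y in ys:
        m=(abs(P[...,1]-y)<2)&(P[...,0]>600)&(P[...,0]<637)&(P[...,2]>104.5)&(P[...,2]<112);k=P[m][:,0];cs.append((k.min()+k.max())/2 if len(k)>5 and not(-145<y<-122) else np.nan)
    cs=np.array(cs);g=~np.isnan(cs);p=np.polyfit(ys[g]+173,cs[g],1);print(c,'line',p,np.degrees(p[0]))
    m=(P[...,0]>610)&(P[...,0]<626)&(P[...,1]>-120)&(P[...,1]<-70)&(P[...,2]>85)&(P[...,2]<112);print('back end',np.percentile(P[m][:,1],[95,99,100]))
    m=(P[...,0]>480)&(P[...,0]<600)&(P[...,1]>-300)&(P[...,1]<-70)&(P[...,2]>120)&(P[...,2]<225);k=P[m]
    for z in range(120,225,15):
        q=k[abs(k[:,2]-z)<7.5]
        if len(q):print('bin z',z,'xmax',q[:,0].max().round(),'at y',q[q[:,0].argmax(),1].round(), len(q))
```

```text
wrist (595, 603.5) (-240, -190) 49 [ 600.7 -215.4  104.1] [-219.9 -211.7] [598.3 603.3]
wrist (595, 603.5) (-160, -110) 58 [ 599.3 -132.2  104.4] [-136.6 -128.1] [596.7 602.3]
wrist (633.5, 643) (-240, -190) 49 [ 637.  -215.   104.3] [-219.1 -211.3] [634.6 639.6]
wrist (633.5, 643) (-160, -110) 53 [ 636.  -131.9  104.6] [-135.7 -128. ] [633.6 638.2]
wrist line [-1.00764913e-02  6.18026040e+02] -0.5773404242262149
back end [-91.37464498 -90.38020778 -90.35157302]
bin z 120 xmax 537.0 at y -124.0 465
bin z 135 xmax 537.0 at y -125.0 1262
bin z 150 xmax 489.0 at y -160.0 404
bin z 165 xmax 490.0 at y -162.0 367
bin z 180 xmax 494.0 at y -175.0 366
bin z 195 xmax 498.0 at y -175.0 331
bin z 210 xmax 503.0 at y -173.0 398
scene (595, 603.5) (-240, -190) 6 [ 600.8 -217.3  104. ] [-221.2 -212.9] [598.1 602.7]
scene (595, 603.5) (-160, -110) 10 [ 600.4 -134.   104.1] [-136.9 -131.2] [597.2 602.8]
scene (633.5, 643) (-240, -190) 13 [ 638.6 -216.6  104.9] [-221.5 -210.6] [634.4 641.1]
scene (633.5, 643) (-160, -110) 13 [ 638.4 -133.3  105. ] [-138.2 -129.7] [635.5 641.1]
scene line [-2.94070753e-02  6.21792159e+02] -1.684901301937541
back end [-92.0454803  -91.37464504 -90.54299971]
bin z 120 xmax 539.0 at y -126.0 263
bin z 135 xmax 539.0 at y -126.0 510
bin z 150 xmax 497.0 at y -120.0 170
bin z 165 xmax 492.0 at y -219.0 138
bin z 180 xmax 495.0 at y -178.0 145
bin z 195 xmax 498.0 at y -177.0 134
bin z 210 xmax 505.0 at y -177.0 148
```

Run:
```python
from h import *
T=pickle.load(open('T_9.pkl','rb'))
for c in('wrist','scene','side'):
    d=pickle.load(open(f'{c}_9.pkl','rb'));P=cloud(d,T if c=='wrist' else None)
    for z in range(210,340,15):
        q=P[(P[...,0]>400)&(P[...,0]<(522 if c=='wrist' else 518))&(P[...,1]>-320)&(P[...,1]<-70)&(abs(P[...,2]-z)<7.5)]
        if len(q):print(c,z,'xmax',np.percentile(q[:,0],[98,100]).round(),'at y',q[q[:,0].argmax(),1].round(), len(q))
```

```text
wrist 210 xmax [494. 503.] at y -173.0 1978
wrist 225 xmax [495. 509.] at y -174.0 2470
wrist 240 xmax [496. 518.] at y -175.0 1882
wrist 255 xmax [497. 521.] at y -174.0 465
wrist 270 xmax [497. 497.] at y -166.0 160
wrist 285 xmax [496. 496.] at y -167.0 20
scene 210 xmax [498. 505.] at y -177.0 387
scene 225 xmax [500. 509.] at y -181.0 462
scene 240 xmax [506. 517.] at y -184.0 528
scene 255 xmax [499. 513.] at y -194.0 336
scene 270 xmax [499. 517.] at y -198.0 214
scene 285 xmax [496. 496.] at y -174.0 60
side 210 xmax [501. 507.] at y -174.0 428
side 225 xmax [509. 513.] at y -177.0 427
side 240 xmax [516. 518.] at y -178.0 487
side 255 xmax [516. 518.] at y -190.0 401
side 270 xmax [512. 518.] at y -199.0 250
side 285 xmax [498. 498.] at y -235.0 51
```

Run:
```python
from h import *
T=pickle.load(open('T_9.pkl','rb'))
for c in('wrist','scene','side'):
    d=pickle.load(open(f'{c}_9.pkl','rb'));P=cloud(d,T if c=='wrist' else None)
    for z in range(225,300,10):
        q=P[(P[...,0]>500)&(P[...,0]<570)&(P[...,1]>-320)&(P[...,1]<-70)&(abs(P[...,2]-z)<5)]
        if len(q):print(c,z,'x pct',np.percentile(q[:,0],[50,90,100]).round(), 'y',q[:,1].min().round(),q[:,1].max().round(), len(q))
d=pickle.load(open('scene_9.pkl','rb'))
cv2.imwrite('pics/p9.png',cv2.resize(d['img'][60:260,120:320,::-1],(600,600),interpolation=cv2.INTER_CUBIC))
```

```text
wrist 225 x pct [504. 507. 508.] y -183.0 -173.0 11
wrist 235 x pct [510. 513. 513.] y -182.0 -174.0 16
wrist 245 x pct [516. 520. 520.] y -177.0 -172.0 20
wrist 255 x pct [521. 521. 521.] y -174.0 -174.0 1
scene 225 x pct [505. 508. 509.] y -193.0 -180.0 8
scene 235 x pct [508. 512. 513.] y -195.0 -178.0 6
scene 245 x pct [513. 517. 517.] y -202.0 -179.0 9
scene 255 x pct [508. 509. 509.] y -249.0 -200.0 4
scene 265 x pct [513. 516. 517.] y -208.0 -198.0 3
side 225 x pct [507. 511. 513.] y -190.0 -171.0 24
side 235 x pct [510. 516. 520.] y -197.0 -169.0 38
side 245 x pct [514. 521. 524.] y -205.0 -171.0 54
side 255 x pct [517. 526. 532.] y -212.0 -170.0 73
side 265 x pct [506. 523. 530.] y -310.0 -177.0 57
side 275 x pct [503. 505. 505.] y -315.0 -287.0 9
```

View pics/p9.png

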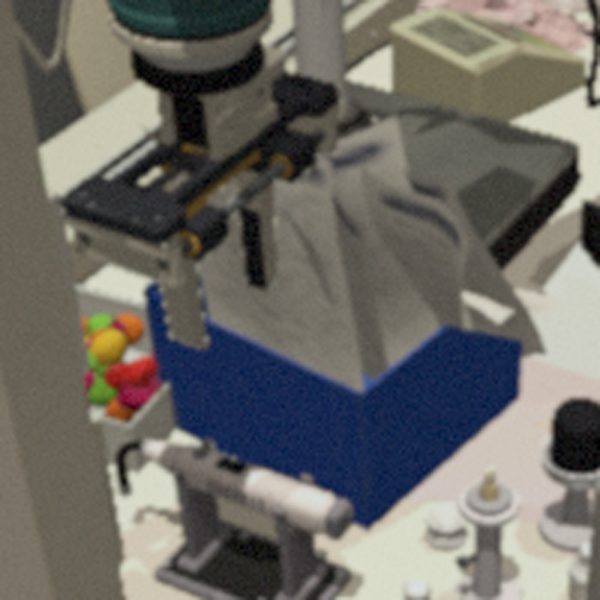

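Run:
```python
from h import *
T=pickle.load(open('T_9.pkl','rb'))
for t in '189':
  T=pickle.load(open(f'T_{t}.pkl','rb'))
  for c in('scene','side'):
    try:d=pickle.load(open(f'{c}_{t}.pkl','rb'))
    except Exception:continue
    P=cloud(d);X=(P-T[:3,3])@T[:3,:3]
    print(t,c)
    for x in range(-260,5,20):
        k=X[(abs(X[...,0]-x)<10)&(abs(X[...,1])<130)&(abs(X[...,2])<60)]
        if len(k)>3:print('  ',x,len(k),'y',k[:,1].min().round(),k[:,1].max().round(),'z',k[:,2].min().round(),k[:,2].max().round())
# side bias
d=pickle.load(open('side_8.pkl','rb'));P=cloud(d)
def f(cx,cy,r,z0,z1):
    q=P[(np.hypot(P[...,0]-cx,P[...,1]-cy)<r)&(P[...,2]>z0)&(P[...,2]<z1)]
    if len(q)<4:return print(len(q))
    print(cv2.minEnclosingCircle(q[:,:2].astype(np.float32)),q.min(0),q.max(0),np.median(q[:,2]))
f(456,10,32,108,126);f(673,24,32,92,106);f(558,-12,32,92,106)
```

```text
1 scene
   -260 970 y 6.0 49.0 z -60.0 59.0
   -240 668 y -11.0 47.0 z -45.0 40.0
   -220 809 y -22.0 47.0 z -44.0 44.0
   -200 318 y -10.0 47.0 z -43.0 40.0
   -180 582 y -39.0 40.0 z -36.0 36.0
   -160 217 y -34.0 19.0 z -34.0 36.0
   -140 435 y -92.0 96.0 z -33.0 36.0
   -120 1886 y -95.0 95.0 z -34.0 37.0
   -100 925 y -90.0 92.0 z -35.0 37.0
   -80 93 y -79.0 87.0 z -33.0 36.0
   -60 46 y -50.0 53.0 z -8.0 9.0
   -40 120 y -49.0 53.0 z -8.0 11.0
   -20 116 y -49.0 51.0 z -8.0 11.0
   0 20 y -44.0 45.0 z -8.0 -3.0
8 scene
   -260 673 y 2.0 49.0 z -60.0 60.0
   -240 538 y -11.0 48.0 z -44.0 40.0
   -220 584 y -22.0 49.0 z -45.0 42.0
   -200 325 y -18.0 48.0 z -44.0 43.0
   -180 466 y -40.0 40.0 z -36.0 38.0
   -160 230 y -34.0 20.0 z -34.0 36.0
   -140 313 y -75.0 20.0 z -24.0 24.0
   -120 1328 y -95.0 96.0 z -35.0 39.0
   -100 773 y -91.0 92.0 z -36.0 37.0
   -80 127 y -87.0 88.0 z -34.0 35.0
   -60 70 y -47.0 52.0 z -9.0 10.0
   -40 136 y -51.0 52.0 z -9.0 11.0
   -20 177 y -51.0 50.0 z -8.0 12.0
   0 53 y -43.0 45.0 z -8.0 11.0
8 side
   -240 43 y -12.0 36.0 z -46.0 -29.0
   -2
[... 1293 characters left out ...]
 635 y -90.0 95.0 z -41.0 31.0
   -80 109 y -84.0 87.0 z -38.0 27.0
   -60 141 y -49.0 53.0 z -15.0 7.0
   -40 146 y -130.0 51.0 z -14.0 49.0
   -20 252 y -129.0 49.0 z -14.0 59.0
   0 213 y -130.0 49.0 z -29.0 59.0
((457.8505859375, 12.498517990112305), 20.930519104003906) [438.15469559  -7.77377793 108.16859924] [477.95926843  31.73165503 118.5346914 ] 114.54530665177336
((675.1829223632812, 25.849790573120117), 23.495344161987305) [654.92153736   3.29275667  92.05381555] [696.95804461  49.19796473 105.86075253] 99.78969596839323
((559.2108764648438, -10.614578247070312), 23.41676139831543) [537.49689917 -33.986509    92.13429728] [578.44934457  12.50109326 105.96295743] 100.42083813466161
```

Run:
```python
from h import *
for t in '1589':
  T=pickle.load(open(f'T_{t}.pkl','rb'))
  for c in('scene','side'):
    try:d=pickle.load(open(f'{c}_{t}.pkl','rb'))
    except Exception:continue
    P=cloud(d);X=(P-T[:3,3])@T[:3,:3]
    for lo,hi in((60,80),(80,100)):
      for s in(1,-1):
        k=X[(s*X[...,1]>lo)&(s*X[...,1]<hi)&(abs(X[...,2])<45)&(X[...,0]<-65)&(X[...,0]>-170)]
        if len(k)>9:print(t,c,s*lo,len(k),np.percentile(k[:,0],[0,1,5,50,95,99]).round(),'ymax',np.percentile(s*k[:,1],[99,100]).round(1))
# paper profile from side minus bias
d=pickle.load(open('side_9.pkl','rb'));P=cloud(d)
for c in('side','scene'):
  for t in '89':
    d=pickle.load(open(f'{c}_{t}.pkl','rb'));P=cloud(d)
    for z in range(200,276,6):
        q=P[(P[...,0]>470)&(P[...,0]<560)&(P[...,1]>-215)&(P[...,1]<-130)&(abs(P[...,2]-z)<3)]
        if len(q)>5:print(c,t,z,np.sort(q[:,0])[-4:].round(),len(q))
```

```text
1 scene 60 419 [-131. -131. -130. -128. -100.  -92.] ymax [79.8 80. ]
1 scene -60 193 [-131. -130. -130. -120.  -96.  -90.] ymax [79.9 80. ]
1 scene 80 1115 [-131. -130. -130. -117.  -89.  -87.] ymax [94.9 95.7]
1 scene -80 85 [-131. -131. -130. -127.  -95.  -91.] ymax [95.  95.1]
5 scene 60 207 [-132. -131. -130. -129. -125. -102.] ymax [79.9 80. ]
5 scene -60 183 [-132. -131. -130. -113.  -93.  -88.] ymax [79.7 80. ]
5 scene 80 786 [-131. -130. -130. -114.  -89.  -86.] ymax [95.8 98.6]
5 scene -80 84 [-131. -131. -130. -127.  -94.  -91.] ymax [94.3 94.9]
5 side 60 280 [-128. -128. -127. -125.  -97.  -93.] ymax [79.9 80. ]
5 side -60 299 [-129. -128. -127. -125.  -96.  -90.] ymax [79.9 80. ]
5 side 80 261 [-128. -128. -127. -125.  -88.  -83.] ymax [95.  96.6]
5 side -80 201 [-128. -128. -128. -125.  -94.  -88.] ymax [91.9 92. ]
8 scene 60 233 [-130. -130. -129. -127.  -96.  -91.] ymax [79.9 80. ]
8 scene -60 166 [-130. -130. -129. -122.  -93.  -89.] ymax [79.8 79.8]
8 scene 80 856 [-130. -129. -128. -113.  -88.  -86.] ymax [95.5 96.2]
8 scene -80 91 [-130. -130. -129. -125.  -95.  -
[... 1765 characters left out ...]
ene 8 242 [498. 499. 515. 515.] 63
scene 8 248 [513. 514. 515. 516.] 66
scene 8 254 [498. 498. 501. 506.] 53
scene 8 260 [501. 507. 514. 515.] 57
scene 8 266 [497. 505. 510. 511.] 55
scene 8 272 [495. 496. 496. 497.] 42
scene 9 200 [496. 496. 497. 498.] 47
scene 9 206 [499. 501. 501. 503.] 47
scene 9 212 [498. 500. 500. 505.] 62
scene 9 218 [497. 500. 502. 506.] 50
scene 9 224 [497. 502. 506. 507.] 54
scene 9 230 [502. 504. 508. 509.] 56
scene 9 236 [507. 509. 510. 513.] 68
scene 9 242 [497. 499. 515. 517.] 63
scene 9 248 [512. 513. 516. 517.] 66
scene 9 254 [498. 498. 507. 509.] 56
scene 9 260 [497. 497. 500. 508.] 46
scene 9 266 [498. 508. 513. 517.] 43
scene 9 272 [495. 496. 497. 499.] 26
```

Call:
{"api": "move_arm", "payload": {"deltas": [{"xyz": [0,0.008,0.001],"turn": [-0.3,0,0],"hand": 1.0},{"xyz": [0,0.018,0.0025],"turn": [-0.6,0,0],"hand": 1.0},{"xyz": [0,0.024,0.0035],"turn": [-0.9,0,0],"hand": 1.0},{"xyz": [0.004,0.024,0.0035],"turn": [-0.9,0,0],"hand": 1.0},{"xyz": [0.015,0.024,0.0035],"turn": [-0.9,0,0],"hand": 1.0},{"xyz": [0.035,0.024,0.0035],"turn": [-0.9,0,0],"hand": 1.0},{"xyz": [0.06,0.024,0.0035],"turn": [-0.9,0,0],"hand": 1.0},{"xyz": [0.085,0.024,0.0035],"turn": [-0.9,0,0],"hand": 1.0},{"xyz": [0.105,0.024,0.0035],"turn": [-0.9,0,0],"hand": 1.0},{"xyz": [0.117,0.024,0.0035],"turn": [-0.9,0,0],"hand": 1.0},{"xyz": [0.12,0.024,0.0035],"turn": [-0.9,0,0],"hand": 1.0},{"xyz": [0.12,0.024,0.0035],"turn": [-0.9,0,0],"hand": 1.0},{"xyz": [0.12,0.024,0.0035],"turn": [-0.9,0,0],"hand": 1.0}]}}

```text
time: 12.13
position: [644.9, -175.1, 124.0]
eef_rot: [72.8, 89.9, -16.3]
ft_force: [-0.9, -0.2, -0.1]
grip_width: 92.7
```

```bash
python3 look.py 10 wrist scene side
```

```text
12.1333 [ 644.87 -175.14  123.96] [ 72.8   89.93 -16.3 ] [-0.92 -0.19 -0.08] 92.73529021481419 [-17.4   8.   89.9   0.   82.  -18.3]
```

View pics/wrist_10.png

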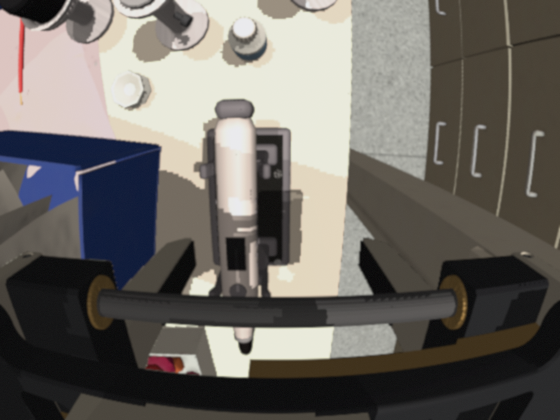

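View pics/scene_10.png

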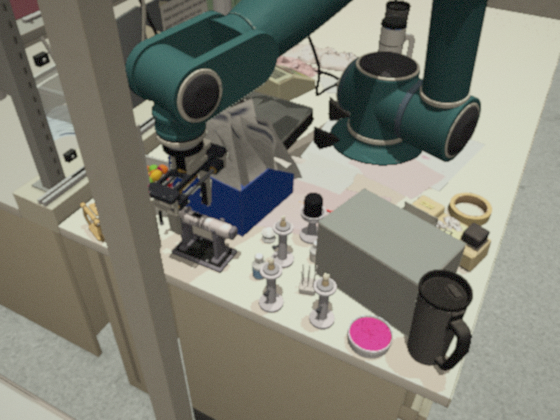

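Call:
{"api": "move_arm", "payload": {"deltas": [{"xyz": [0.006,0,-0.001],"turn": [0,0,0],"hand": 1.0},{"xyz": [0.016,0,-0.001],"turn": [0,0,0],"hand": 1.0},{"xyz": [0.028,0,-0.001],"turn": [0,0,0],"hand": 1.0},{"xyz": [0.038,0,-0.001],"turn": [0,0,0],"hand": 1.0},{"xyz": [0.045,0,-0.001],"turn": [0,0,0],"hand": 1.0},{"xyz": [0.047,0,-0.001],"turn": [0,0,0],"hand": 1.0},{"xyz": [0.047,-0.004,-0.001],"turn": [0,0,0],"hand": 1.0},{"xyz": [0.047,-0.011,-0.001],"turn": [0,0,0],"hand": 1.0},{"xyz": [0.047,-0.018,-0.001],"turn": [0,0,0],"hand": 1.0},{"xyz": [0.047,-0.023,-0.001],"turn": [0,0,0],"hand": 1.0},{"xyz": [0.047,-0.025,-0.001],"turn": [0,0,0],"hand": 0.9},{"xyz": [0.047,-0.025,-0.001],"turn": [0,0,0],"hand": 0.7},{"xyz": [0.047,-0.025,-0.001],"turn": [0,0,0],"hand": 0.55},{"xyz": [0.047,-0.025,-0.001],"turn": [0,0,0],"hand": 0.45},{"xyz": [0.047,-0.025,-0.001],"turn": [0,0,0],"hand": 0.45}]}}

```text
time: 13.53
position: [619.6, -174.4, 75.8]
eef_rot: [9.2, 90.0, -79.9]
ft_force: [-0.3, -0.3, 0.8]
grip_width: 64.5
```

```bash
python3 look.py 11 wrist scene side
python3 - <<'E'
from h import *
T=pickle.load(open('T_11.pkl','rb'));d=pickle.load(open('wrist_11.pkl','rb'));P=cloud(d,T);X=(P-T[:3,3])@T[:3,:3]
for z in range(-90,10,6):
    k=X[(abs(X[...,2]-z)<3)&(abs(X[...,1])<16)&(X[...,0]<-25)&(X[...,0]>-38)]
    if len(k)>5: print(z,len(k),k[:,1].min().round(1),k[:,1].max().round(1),k[:,0].mean().round(1))
E
```

```text
13.5333 [ 619.63 -174.4    75.85] [  9.24  90.   -79.86] [-0.3  -0.31  0.78] 64.5280502343682 [-18.    7.   95.7  -0.   77.3 -18.9]
-84 330 -11.2 9.0 -30.7
-78 706 -11.7 9.9 -32.0
-72 678 -11.5 9.6 -30.8
-66 756 -12.4 11.0 -32.0
-60 780 -12.5 11.1 -32.1
-54 768 -13.0 10.8 -32.2
-48 773 -13.1 16.0 -32.0
-42 794 -12.8 16.0 -31.7
-36 701 -12.9 15.7 -32.1
-30 681 -13.0 10.8 -32.0
-24 676 -13.6 11.4 -31.9
-18 639 -13.3 11.1 -32.0
-12 622 -13.5 11.2 -32.1
-6 585 -13.2 11.4 -32.2
0 548 -13.3 11.5 -32.4
6 429 -13.5 11.2 -31.9
```

View pics/wrist_11.png

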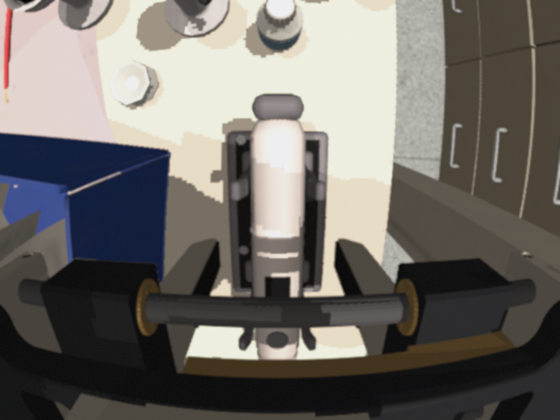

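View pics/side_11.png

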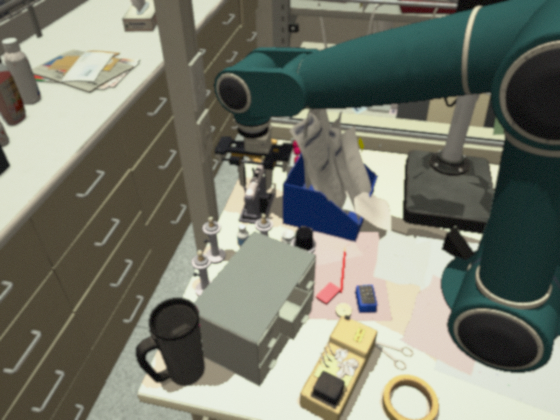

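Call:
{"api": "move_arm", "payload": {"deltas": [{"xyz": [0,0,0],"turn": [0,0,0],"hand": 0.5},{"xyz": [0,0,0],"turn": [0,0,0],"hand": 0.4},{"xyz": [0,0,0],"turn": [0,0,0],"hand": 0.34},{"xyz": [0,0,0],"turn": [0,0,0],"hand": 0.3},{"xyz": [0,0,0],"turn": [0,0,0],"hand": 0.27},{"xyz": [0,0,0],"turn": [0,0,0],"hand": 0.24},{"xyz": [0,0,0],"turn": [0,0,0],"hand": 0.2},{"xyz": [0,0,0],"turn": [0,0,0],"hand": 0.1},{"xyz": [0,0,0],"turn": [0,0,0],"hand": 0.1},{"xyz": [0,0,0],"turn": [0,0,0],"hand": 0.1},{"xyz": [0,0,0],"turn": [0,0,0],"hand": 0.1}], "newtons": 10}}

```text
time: 14.6
position: [619.5, -174.4, 75.9]
eef_rot: [103.9, 90.0, 14.8]
ft_force: [0.9, 0.3, 0.8]
grip_width: 24.1
```

Call:
{"api": "move_arm", "payload": {"deltas": [{"xyz": [0,0,0],"turn": [0,0,0],"hand": 0.1},{"xyz": [0,0,0],"turn": [0,0,0],"hand": 0.1},{"xyz": [0,0,0],"turn": [0,0,0],"hand": 0.1}], "newtons": 30}}

```text
time: 14.85
position: [619.5, -174.4, 75.8]
eef_rot: [82.5, 90.0, -6.6]
ft_force: [1.5, -0.3, -0.5]
grip_width: 23.8
```

```bash
python3 look.py 12 wrist scene
python3 - <<'E'
from h import *
from cell import status
print(status.get_obs()['wrist_torque'])
T=pickle.load(open('T_12.pkl','rb'));d=pickle.load(open('wrist_12.pkl','rb'));P=cloud(d,T);X=(P-T[:3,3])@T[:3,:3]
for z in range(-90,10,12):
    k=X[(abs(X[...,2]-z)<6)&(abs(X[...,1])<16)&(X[...,0]<-25)&(X[...,0]>-38)]
    if len(k)>5: print(z,len(k),k[:,1].min().round(1),k[:,1].max().round(1),k[:,0].mean().round(1))
E
```

```text
14.85 [ 619.52 -174.4    75.83] [82.47 90.   -6.63] [ 1.46 -0.34 -0.47] 23.75366702967442 [-18.    7.   95.7   0.   77.3 -18.9]
[-0.00750243 -0.11983096 -0.04673984]
-90 31 -8.3 4.7 -27.9
-78 1351 -12.1 9.4 -31.4
-66 1499 -12.9 10.6 -31.8
-54 1529 -13.4 10.7 -32.2
-42 1540 -15.9 16.0 -31.8
-30 1359 -13.6 10.8 -32.1
-18 1291 -13.8 11.0 -32.0
-6 1464 -15.9 16.0 -32.1
6 780 -13.6 11.3 -32.0
```

Call:
{"api": "move_arm", "payload": {"deltas": [{"xyz": [-0.001,0,0],"turn": [0,0,0],"hand": 0.1},{"xyz": [-0.003,0,0],"turn": [0,0,0],"hand": 0.1},{"xyz": [-0.006,0,0],"turn": [0,0,0],"hand": 0.1},{"xyz": [-0.01,0,0],"turn": [0,0,0],"hand": 0.1},{"xyz": [-0.015,0,0],"turn": [0,0,0],"hand": 0.1},{"xyz": [-0.02,0,0],"turn": [0,0,0],"hand": 0.1},{"xyz": [-0.025,0,0],"turn": [0,0,0],"hand": 0.1},{"xyz": [-0.028,0,0],"turn": [0,0,0],"hand": 0.1},{"xyz": [-0.029,0,0],"turn": [0,0,0],"hand": 0.1},{"xyz": [-0.029,0,0],"turn": [0,0,0],"hand": 0.1}]}}

```text
time: 15.78
position: [619.6, -174.4, 105.2]
eef_rot: [72.2, 90.0, -16.9]
ft_force: [0.4, -0.3, -1.0]
grip_width: 23.9
```

```bash
python3 look.py 13 wrist scene side
python3 - <<'E'
from h import *
T=pickle.load(open('T_13.pkl','rb'));d=pickle.load(open('wrist_13.pkl','rb'));P=cloud(d,T);X=(P-T[:3,3])@T[:3,:3]
for z in range(-90,10,12):
    k=X[(abs(X[...,2]-z)<6)&(abs(X[...,1])<16)&(X[...,0]<-25)&(X[...,0]>-38)]
    if len(k)>5: print(z,len(k),k[:,1].min().round(1),k[:,1].max().round(1),k[:,0].mean().round(1))
d=pickle.load(open('scene_13.pkl','rb'))
cv2.imwrite('pics/p13.png',cv2.resize(d['img'][120:290,120:290,::-1],(680,680),interpolation=cv2.INTER_CUBIC)[:600])
E
```

```text
15.7833 [ 619.63 -174.42  105.24] [ 72.24  89.97 -16.86] [ 0.4  -0.32 -1.  ] 23.85522176645067 [-18.    5.8  94.2   0.   80.  -18.9]
-90 30 -8.3 4.8 -28.0
-78 1356 -12.1 9.5 -31.4
-66 1493 -12.9 10.6 -31.9
-54 1530 -13.4 10.7 -32.2
-42 1456 -13.3 10.6 -32.1
-30 1353 -13.6 10.8 -32.1
-18 1278 -13.8 11.1 -32.0
-6 1469 -15.9 16.0 -32.1
6 767 -13.6 11.4 -32.1
```

View pics/p13.png

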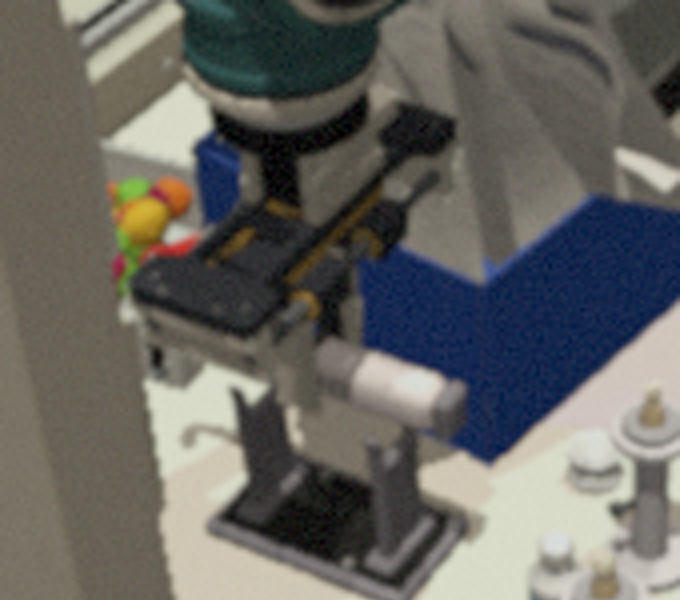

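Run:
```python
from h import *
for c,pts in(('side',[(170,40),(180,110),(190,150),(198,190)]),('scene',[(80,100),(130,250),(150,350)])):
    d=pickle.load(open(f'{c}_13.pkl','rb'));P=cloud(d)
    for u,v in pts: print(c,(u,v),P[v,u].round())
P=cloud(pickle.load(open('side_0.pkl' if 0 else 'side_13.pkl','rb')))
q=P[(P[...,0]>700)&(P[...,0]<900)&(P[...,1]>-450)&(P[...,1]<400)&(P[...,2]>150)&(P[...,2]<500)]
print(len(q),np.percentile(q,[1,50,99],axis=0).round())
```

```text
side (170, 40) [ 795. -161.  460.]
side (180, 110) [ 799. -165.  287.]
side (190, 150) [ 789. -164.  173.]
side (198, 190) [ 783. -163.   43.]
scene (80, 100) [ 818. -205.  470.]
scene (130, 250) [ 818. -178.  184.]
scene (150, 350) [ 817. -193. -127.]
5147 [[ 704. -231.  155.]
 [ 773. -164.  345.]
 [ 820. -139.  497.]]
```

Run:
```python
from h import *
for c in('side','scene','wrist'):
    T=pickle.load(open('T_9.pkl','rb'))
    d=pickle.load(open(f'{c}_9.pkl','rb'));P=cloud(d,T if c=='wrist' else None)
    for z in(150,200,250,300,350):
        q=P[(P[...,0]>722)&(P[...,0]<900)&(P[...,1]>-300)&(P[...,1]<-100)&(abs(P[...,2]-z)<12)]
        if len(q):print(c,z,len(q),np.percentile(q[:,0],[0,1,5,50]).round(),np.percentile(q[:,1],[0,5,95,100]).round())
```

```text
side 150 240 [754. 754. 755. 777.] [-234. -220. -160. -157.]
side 200 285 [750. 751. 752. 772.] [-232. -219. -160. -156.]
side 250 350 [753. 753. 754. 766.] [-237. -224. -160. -157.]
side 300 306 [754. 754. 755. 777.] [-233. -218. -160. -157.]
side 350 355 [751. 752. 752. 773.] [-235. -215. -160. -159.]
scene 150 501 [752. 755. 762. 817.] [-239. -231. -165. -163.]
scene 200 565 [752. 754. 761. 816.] [-239. -231. -165. -163.]
scene 250 623 [751. 754. 760. 817.] [-238. -230. -165. -163.]
scene 300 690 [752. 754. 762. 817.] [-237. -230. -165. -163.]
scene 350 781 [752. 754. 759. 817.] [-238. -231. -165. -163.]
wrist 150 924 [751. 751. 751. 752.] [-223. -215. -164. -163.]
wrist 200 1266 [747. 748. 748. 752.] [-202. -195. -163. -163.]
wrist 250 1601 [750. 750. 751. 760.] [-183. -177. -163. -163.]
wrist 300 43 [771. 771. 771. 774.] [-165. -164. -163. -163.]
```

Call:
{"api": "move_arm", "payload": {"deltas": [{"xyz": [-0.001,0.004,0],"turn": [0,0,0],"hand": 0.1},{"xyz": [-0.001,0.011,0],"turn": [0,0,0],"hand": 0.1},{"xyz": [-0.001,0.018,0],"turn": [0,0,0],"hand": 0.1},{"xyz": [-0.003,0.0205,0],"turn": [0,0,0],"hand": 0.1},{"xyz": [-0.01,0.0205,0],"turn": [0,0,0],"hand": 0.1},{"xyz": [-0.025,0.0205,0],"turn": [0,0,0],"hand": 0.1},{"xyz": [-0.045,0.0205,0],"turn": [0,0,0],"hand": 0.1},{"xyz": [-0.065,0.0205,0],"turn": [0,0,0],"hand": 0.1},{"xyz": [-0.085,0.0205,0],"turn": [0,0,0],"hand": 0.1},{"xyz": [-0.1,0.0205,0],"turn": [0,0,0],"hand": 0.1},{"xyz": [-0.108,0.0205,0],"turn": [0,0,0],"hand": 0.1},{"xyz": [-0.11,0.0205,0],"turn": [0,0,0],"hand": 0.1},{"xyz": [-0.11,0.0205,0],"turn": [0,0,0],"hand": 0.1}]}}

```text
time: 17.02
position: [640.0, -174.1, 215.1]
eef_rot: [65.0, 90.0, -24.1]
ft_force: [0.1, -0.3, -1.5]
grip_width: 23.6
```

```bash
python3 look.py 14 wrist scene side
```

```text
17.0167 [ 639.99 -174.09  215.14] [ 65.04  89.98 -24.06] [ 0.07 -0.33 -1.53] 23.59118547508587 [-17.4   5.2  84.4  -0.   90.3 -18.3]
```

View pics/scene_14.png

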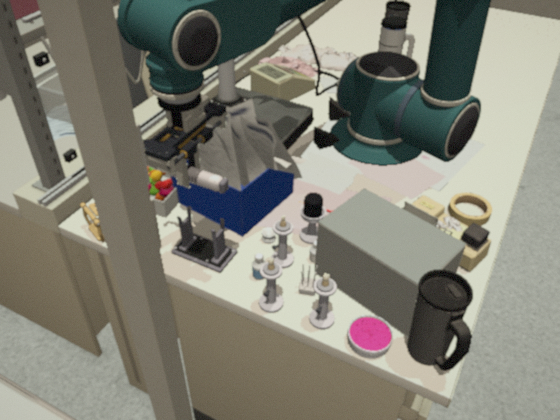

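View pics/wrist_14.png

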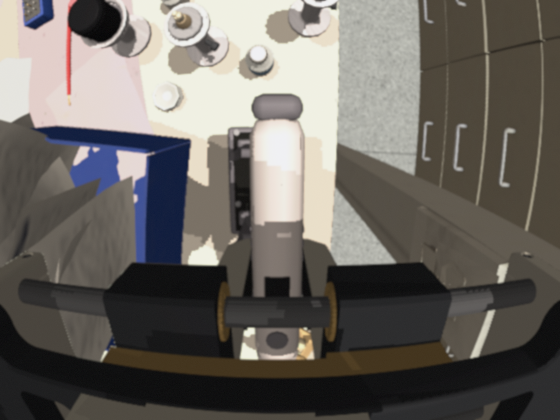

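Call:
{"api": "move_arm", "payload": {"deltas": [{"xyz": [0,0,-0.006],"turn": [0,0,0],"hand": 0.1},{"xyz": [0,0,-0.02],"turn": [0,0,0],"hand": 0.1},{"xyz": [0,0,-0.042],"turn": [0,0,0],"hand": 0.1},{"xyz": [0,-0.003,-0.066],"turn": [0,0,0],"hand": 0.1},{"xyz": [0,-0.01,-0.09],"turn": [-1,0,0],"hand": 0.1},{"xyz": [0,-0.019,-0.112],"turn": [-4,0,0],"hand": 0.1},{"xyz": [0,-0.029,-0.13],"turn": [-9,0,0],"hand": 0.1},{"xyz": [0,-0.04,-0.146],"turn": [-15,0,0],"hand": 0.1},{"xyz": [0,-0.05,-0.16],"turn": [-21,0,0],"hand": 0.1},{"xyz": [0,-0.06,-0.174],"turn": [-27,0,0],"hand": 0.1},{"xyz": [0,-0.07,-0.188],"turn": [-33,0,0],"hand": 0.1},{"xyz": [0,-0.077,-0.2],"turn": [-39,0,0],"hand": 0.1},{"xyz": [0,-0.081,-0.209],"turn": [-45,0,0],"hand": 0.1},{"xyz": [0,-0.083,-0.213],"turn": [-50,0,0],"hand": 0.1},{"xyz": [0,-0.084,-0.214],"turn": [-54,0,0],"hand": 0.1},{"xyz": [0,-0.084,-0.214],"turn": [-57,0,0],"hand": 0.1},{"xyz": [0,-0.084,-0.214],"turn": [-59,0,0],"hand": 0.1},{"xyz": [0,-0.084,-0.214],"turn": [-60,0,0],"hand": 0.1},{"xyz": [0,-0.084,-0.214],"turn": [-60,0,0],"hand": 0.1}]}}

```text
time: 18.75
position: [552.3, 39.3, 214.7]
eef_rot: [-177.6, 90.0, 153.3]
ft_force: [1.4, -0.1, -1.4]
grip_width: 23.8
```

```bash
python3 look.py 15 wrist scene side; python3 -c "
import pickle,numpy as np;print(pickle.load(open('T_15.pkl','rb')).round(3))"
```

```text
18.75 [552.33  39.28 214.65] [-177.64   89.98  153.31] [ 1.43 -0.09 -1.37] 23.817792029169027 [  1.4  -8.5  97.9   0.   90.6 -59.5]
[[-0.00000e+00  4.86000e-01  8.74000e-01  5.52329e+02]
 [ 0.00000e+00  8.74000e-01 -4.86000e-01  3.92840e+01]
 [-1.00000e+00 -0.00000e+00 -0.00000e+00  2.14650e+02]
 [ 0.00000e+00  0.00000e+00  0.00000e+00  1.00000e+00]]
```

View pics/scene_15.png

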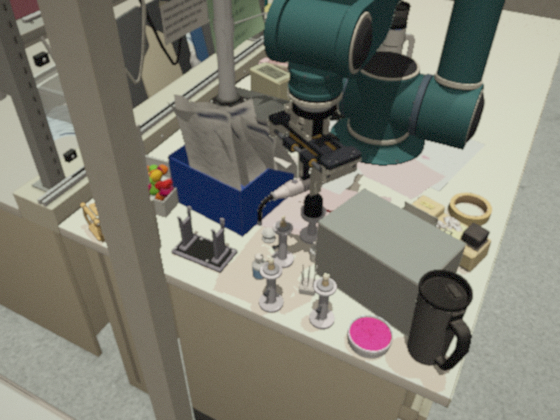

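View pics/wrist_15.png

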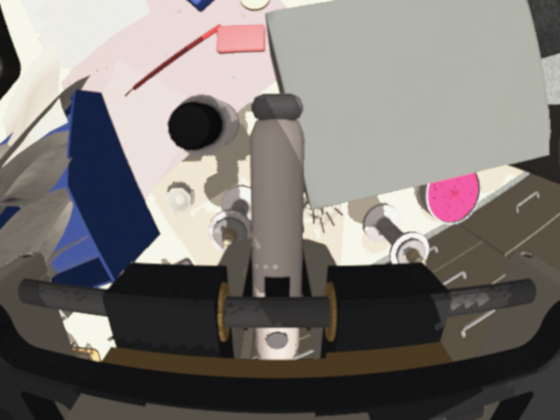

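Call:
{"api": "move_arm", "payload": {"deltas": [{"xyz": [0,0.004,-0.0024],"turn": [-1,0,0],"hand": 0.1},{"xyz": [0,0.014,-0.0082],"turn": [-4,0,0],"hand": 0.1},{"xyz": [0,0.026,-0.0153],"turn": [-9,0,0],"hand": 0.1},{"xyz": [0,0.039,-0.023],"turn": [-15,0,0],"hand": 0.1},{"xyz": [0,0.052,-0.0306],"turn": [-20,0,0],"hand": 0.1},{"xyz": [0,0.064,-0.0377],"turn": [-24,0,0],"hand": 0.1},{"xyz": [0,0.072,-0.0424],"turn": [-27,0,0],"hand": 0.1},{"xyz": [0,0.0765,-0.045],"turn": [-28.6,0,0],"hand": 0.1},{"xyz": [0,0.0777,-0.0458],"turn": [-29.1,0,0],"hand": 0.1},{"xyz": [0,0.0777,-0.0458],"turn": [-29.1,0,0],"hand": 0.1},{"xyz": [0,0.0777,-0.0458],"turn": [-29.1,0,0],"hand": 0.1}]}}

```text
time: 19.82
position: [550.4, 128.4, 214.8]
eef_rot: [-120.8, 90.0, -120.9]
ft_force: [1.1, -0.2, -0.4]
grip_width: 23.9
```

```bash
python3 look.py 16 wrist scene side
python3 - <<'E'
from h import *
T=pickle.load(open('T_16.pkl','rb'));print(T.round(3))
d=pickle.load(open('scene_16.pkl','rb'));P=cloud(d)
G=T[:3,3]-T[:3,0]*18.8; win=G+T[:3,2]*112+T[:3,0]*55
print('window pred',win, proj(d,win),'crown px',proj(d,[662,129.5,130]))
for z0,z1 in((180,184),(184,188),(188,192),(192,200),(200,208)):
    q=P[(abs(P[...,0]-662)<14)&(abs(P[...,1]-129)<14)&(P[...,2]>z0)&(P[...,2]<z1)]
    if len(q):print('guide',z0,len(q),q.min(0).round(1),q.max(0).round(1))
q=P[(abs(P[...,0]-662)<11)&(abs(P[...,1]-129)<11)&(P[...,2]>118)&(P[...,2]<140)]
print('crown',len(q),q.min(0).round(1),q.max(0).round(1))
cv2.imwrite('pics/p16.png',cv2.resize(d['img'][220:340,260:400,::-1],(700,600),interpolation=cv2.INTER_CUBIC))
s=pickle.load(open('side_16.pkl','rb'));print('side px',proj(s,win),proj(s,[662,129.5,130]))
cv2.imwrite('pics/q16.png',cv2.resize(s['img'][170:330,130:310,::-1],(675,600),interpolation=cv2.INTER_CUBIC))
E
```

```text
19.8167 [550.42 128.43 214.82] [-120.81   89.99 -120.9 ] [ 1.07 -0.25 -0.37] 23.859407255974947 [ 10.6  -7.   96.6  -0.   90.4 -79.4]
[[-0.00000e+00  1.00000e-03  1.00000e+00  5.50420e+02]
 [-0.00000e+00  1.00000e+00 -1.00000e-03  1.28429e+02]
 [-1.00000e+00 -0.00000e+00 -0.00000e+00  2.14823e+02]
 [ 0.00000e+00  0.00000e+00  0.00000e+00  1.00000e+00]]
window pred [662.41737993 128.26534115 178.61504074] [[326.85925604 256.34948803]] crown px [[325.72127185 275.26240238]]
guide 180 7 [659.6 122.3 181.9] [665.7 131.4 183.8]
guide 184 9 [660.4 122.7 184. ] [665.4 131.  187.9]
guide 188 12 [661.9 121.9 188.3] [665.6 131.2 191.4]
guide 192 17 [660.8 122.2 192.2] [665.1 131.3 199. ]
guide 200 18 [659.3 122.1 200.1] [665.1 130.8 207.8]
crown 47 [656.2 123.7 118.3] [667.8 134.6 134.7]
side px [[197.18408827 232.79986362]] [[199.89746931 249.62792602]]
```

View pics/p16.png

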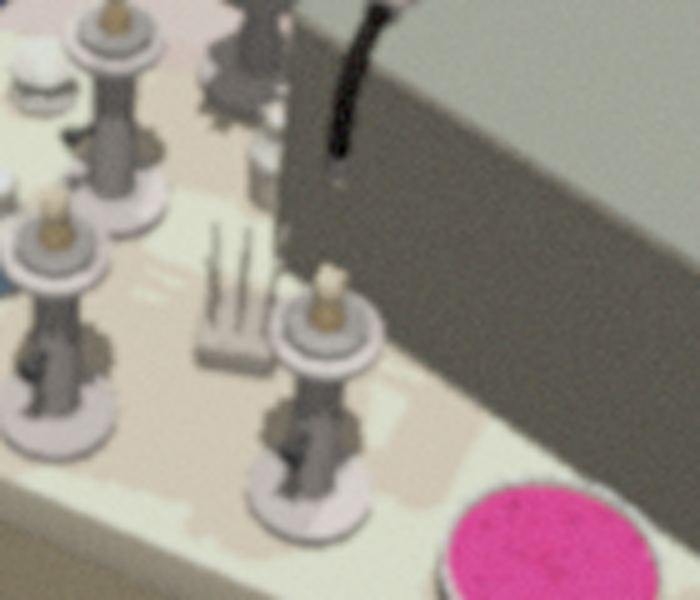

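View pics/q16.png

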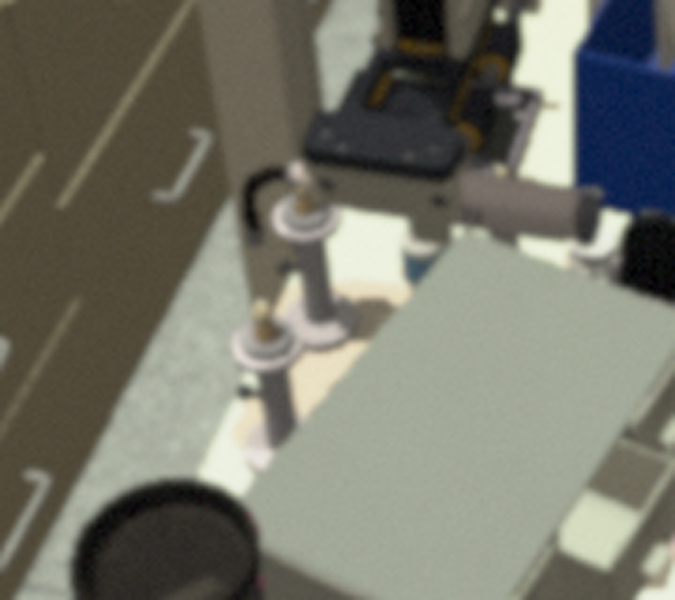

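```bash
cat > fit.py <<'E'
from h import *
import sys
from scipy.optimize import least_squares
t=sys.argv[1];zb=float(sys.argv[2])
for c in('scene','side'):
    d=pickle.load(open(f'{c}_{t}.pkl','rb'));P=cloud(d)
    def fit(q,R,tilt=False):
        f=lambda p:np.hypot(q[:,0]-p[0],q[:,1]-p[1])-R
        cam=-d['R'].T@d['t'];dirn=cam[:2]-q[:,:2].mean(0);dirn/=np.linalg.norm(dirn)
        r=least_squares(f,q[:,:2].mean(0)-dirn*R,loss='soft_l1');return r.x.round(2),len(q),np.abs(r.fun).mean().round(2)
    box=(abs(P[...,0]-662)<13)&(abs(P[...,1]-129)<13)
    for a,b in((2,12),(2,22),(12,25)):
        q=P[box&(P[...,2]>zb+a)&(P[...,2]<zb+b)]
        if len(q)>5: print(c,'guide',a,b,fit(q,4.5),'z',q[:,2].min().round(1))
    q=P[box&(P[...,2]>119)&(P[...,2]<127)]
    if len(q)>5: print(c,'crown',fit(q,6.))
    q=P[(np.hypot(P[...,0]-662,P[...,1]-129)<25)&(P[...,2]>97)&(P[...,2]<107)]
    if len(q)>5: print(c,'flange',cv2.minEnclosingCircle(q[:,:2].astype(np.float32)),np.percentile(q,[1,99],axis=0).round(1).tolist())
    # image ellipses: bottom px of guide
E
python3 fit.py 16 178.6; python3 fit.py 15 300
```

```text
scene guide 2 12 (array([660.47, 126.63]), 25, np.float64(0.64)) z 181.9
scene guide 2 22 (array([660.14, 126.34]), 47, np.float64(0.67)) z 181.9
scene guide 12 25 (array([659.58, 126.11]), 30, np.float64(0.62)) z 191.1
scene crown (array([660.79, 128.25]), 19, np.float64(0.75))
scene flange ((661.9849243164062, 128.62454223632812), 22.619152069091797) [[641.6, 108.1, 97.5], [683.3, 149.4, 106.9]]
side guide 2 12 (array([661.26, 129.97]), 20, np.float64(1.0)) z 180.9
side guide 2 22 (array([661.9, 129.9]), 37, np.float64(0.94)) z 180.9
side guide 12 25 (array([662.26, 129.64]), 21, np.float64(0.79)) z 190.8
side crown (array([665.82, 130.73]), 16, np.float64(1.08))
side flange ((663.4463500976562, 132.9226837158203), 22.034099578857422) [[643.4, 112.7, 97.1], [683.4, 152.3, 106.5]]
scene crown (array([660.61, 127.73]), 22, np.float64(0.63))
scene flange ((662.7655639648438, 129.3394317626953), 22.68975067138672) [[642.0, 108.2, 97.3], [683.4, 149.4, 106.9]]
side crown (array([665.69, 131.09]), 16, np.float64(1.53))
side flange ((662.7965087890625, 133.6150360107422), 21.715595245361328) [[643.2, 113.8, 97.1], [683.4, 151.8, 106.4]]
```

Call:
{"api": "move_arm", "payload": {"deltas": [{"xyz": [0,0.001,0.0006],"turn": [0,0,0],"hand": 0.1},{"xyz": [0.003,0.002,0.0012],"turn": [0,0,0],"hand": 0.1},{"xyz": [0.009,0.002,0.0012],"turn": [0,0,0],"hand": 0.1},{"xyz": [0.016,0.002,0.0012],"turn": [0,0,0],"hand": 0.1},{"xyz": [0.023,0.002,0.0012],"turn": [0,0,0],"hand": 0.1},{"xyz": [0.029,0.002,0.0012],"turn": [0,0,0],"hand": 0.1},{"xyz": [0.033,0.002,0.0012],"turn": [0,0,0],"hand": 0.1},{"xyz": [0.035,0.002,0.0012],"turn": [0,0,0],"hand": 0.1},{"xyz": [0.035,0.002,0.0012],"turn": [0,0,0],"hand": 0.1},{"xyz": [0.035,0.002,0.0012],"turn": [0,0,0],"hand": 0.1}]}}

```text
time: 20.8
position: [551.7, 130.7, 180.0]
eef_rot: [-1.1, 90.0, -1.1]
ft_force: [0.3, -0.2, -2.0]
grip_width: 23.7
```

```bash
cat > zoom.py <<'E'
from h import *
import sys
t=sys.argv[1];T=pickle.load(open(f'T_{t}.pkl','rb'))
G=T[:3,3]-T[:3,0]*18.8; win=G+T[:3,2]*112+T[:3,0]*55;print('win pred TCP',win.round(1))
out=[]
for c in('scene','side'):
    d=pickle.load(open(f'{c}_{t}.pkl','rb'));p=proj(d,[662,129.5,135])[0];u,v=int(p[0])-20,int(p[1])-20
    print(c,'crop origin',u,v,'scale 10','px of (662,129.5,130)',proj(d,[662,129.5,130]))
    out.append(cv2.resize(d['img'][v:v+40,u:u+40,::-1],(400,400),interpolation=cv2.INTER_CUBIC))
cv2.imwrite(f'pics/z{t}.png',cv2.hconcat(out))
E
python3 look.py 17 scene side; python3 fit.py 17 143.5; python3 zoom.py 17
```

```text
20.8 [551.65 130.74 179.96] [-1.13 89.99 -1.12] [ 0.26 -0.16 -2.01] 23.70512319595019 [ 10.8  -6.1  99.   -0.   87.1 -79.2]
scene guide 2 12 (array([661.08, 128.95]), 20, np.float64(0.41)) z 146.5
scene guide 2 22 (array([661.18, 128.74]), 44, np.float64(0.6)) z 146.5
scene guide 12 25 (array([661.21, 128.57]), 29, np.float64(0.85)) z 155.6
scene crown (array([661.21, 128.19]), 19, np.float64(0.49))
scene flange ((661.51220703125, 128.57220458984375), 22.75046157836914) [[642.3, 108.5, 97.3], [683.2, 149.3, 106.9]]
side guide 2 12 (array([662.92, 132.85]), 21, np.float64(0.73)) z 145.6
side guide 2 22 (array([663.14, 132.58]), 37, np.float64(0.78)) z 145.6
side guide 12 25 (array([663.22, 131.94]), 21, np.float64(0.89)) z 156.6
side crown (array([664.42, 130.34]), 13, np.float64(0.97))
side flange ((662.7837524414062, 133.19406127929688), 21.40886878967285) [[643.3, 114.5, 97.2], [683.4, 152.8, 106.6]]
win pred TCP [663.7 130.7 143.8]
scene crop origin 305 253 scale 10 px of (662,129.5,130) [[325.72127185 275.26240238]]
side crop origin 179 227 scale 10 px of (662,129.5,130) [[199.89746931 249.62792602]]
```

View pics/z17.png

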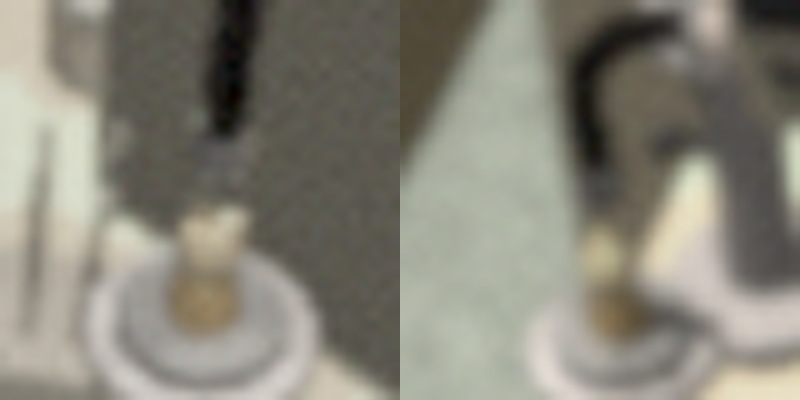

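Run:
```python
from h import *
for c,o in(('scene',(305,253)),('side',(179,227))):
    d=pickle.load(open(f'{c}_17.pkl','rb'))
    for z in(100,105,122,130,135,146,152):
        print(c,z,((proj(d,[662,129.5,z])[0]-o)*10+5).round(0))
    print('d/dx,d/dy per mm',((proj(d,[663,129.5,140])-proj(d,[662,129.5,140]))*10).round(1),((proj(d,[662,130.5,140])-proj(d,[662,129.5,140]))*10).round(1))
```

```text
scene 100 [201. 338.]
scene 105 [203. 320.]
scene 122 [209. 257.]
scene 130 [212. 228.]
scene 135 [214. 209.]
scene 146 [218. 167.]
scene 152 [221. 144.]
d/dx,d/dy per mm [[-2.3  3.6]] [[5.1 2. ]]
side 100 [230. 327.]
side 105 [227. 312.]
side 122 [218. 257.]
side 130 [214. 231.]
side 135 [211. 215.]
side 146 [205. 178.]
side 152 [202. 158.]
d/dx,d/dy per mm [[-4.5 -0.7]] [[-1.6  3.3]]
```

Run:
```python
from h import *
out=[]
for c in('scene','side'):
    d=pickle.load(open(f'{c}_17.pkl','rb'));p=proj(d,[662,129.5,130])[0];u,v=int(p[0])-15,int(p[1])-15
    im=cv2.resize(d['img'][v:v+30,u:u+30,::-1],(390,390),interpolation=cv2.INTER_NEAREST)
    im=cv2.convertScaleAbs(im,alpha=1.3)
    for z in (100,130,150):
        q=((proj(d,[662,129.5,z])[0]-(u,v))*13+6.5).astype(int);cv2.circle(im,tuple(int(a) for a in q),2,(0,0,255),-1)
    out.append(im)
cv2.imwrite('pics/z17b.png',cv2.hconcat(out))
```

```text
(no output)
```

View pics/z17b.png

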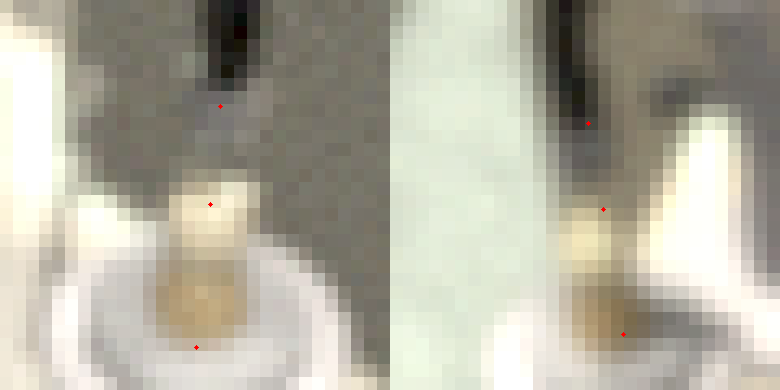

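```bash
python3 look.py 18 wrist scene side
python3 - <<'E'
from h import *
for t in('12','13','14','15','16','18'):
    T=pickle.load(open(f'T_{t}.pkl','rb'));d=pickle.load(open(f'wrist_{t}.pkl','rb'));P=cloud(d,T);X=(P-T[:3,3])@T[:3,:3]
    k=X[(abs(X[...,1]+1)<7)&(X[...,0]<-10)&(X[...,0]>-40)&(X[...,2]<-60)&(X[...,2]>-110)]
    print(t,len(k),np.percentile(k[:,2],[0,1,3]).round(1), 'level', [np.median(k[abs(k[:,2]+z)<3][:,0]).round(1) for z in(65,75)])
E
```

```text
20.9 [551.74 130.78 180.23] [11.54 89.97 11.54] [ 0.21  0.58 -2.18] 23.63814248197043 [ 10.8  -6.1  99.    0.   87.1 -79.2]
12 1985 [-84.5 -84.4 -83.8] level [np.float64(-33.3), np.float64(-31.7)]
13 1982 [-84.5 -84.3 -83.8] level [np.float64(-33.3), np.float64(-31.7)]
14 1986 [-84.5 -84.3 -83.8] level [np.float64(-33.3), np.float64(-31.8)]
15 2063 [-85.4 -85.3 -84.4] level [np.float64(-33.3), np.float64(-31.6)]
16 2048 [-85.4 -85.3 -84.4] level [np.float64(-33.4), np.float64(-31.5)]
18 2047 [-85.5 -85.3 -84.4] level [np.float64(-33.4), np.float64(-31.5)]
```

Run:
```python
import cv2
a=cv2.imread('pics/wrist_18.png')[60:360,130:430];cv2.imwrite('pics/w18.png',cv2.resize(a,(600,600)))
```

```text
(no output)
```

View pics/w18.png

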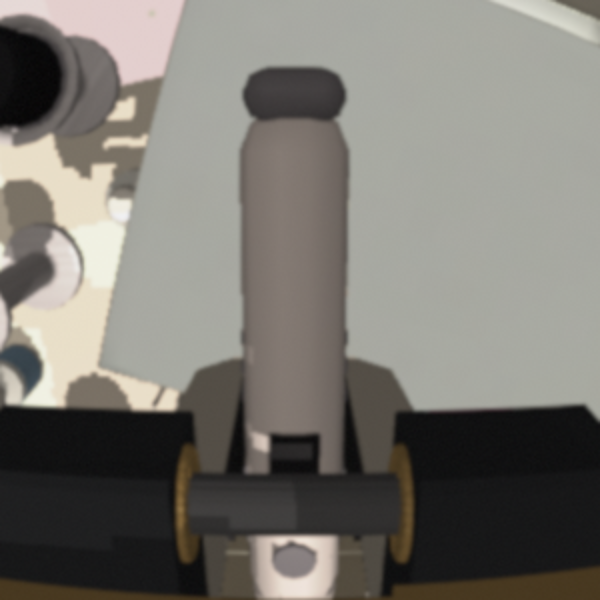

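Call:
{"api": "move_arm", "payload": {"deltas": [{"xyz": [0,-0.0003,0.0008],"turn": [0,0,0],"hand": 0.1},{"xyz": [0.001,-0.0003,0.0008],"turn": [0,0,0],"hand": 0.1},{"xyz": [0.0025,-0.0003,0.0008],"turn": [0,0,0],"hand": 0.1},{"xyz": [0.004,-0.0003,0.0008],"turn": [0,0,0],"hand": 0.1},{"xyz": [0.0055,-0.0003,0.0008],"turn": [0,0,0],"hand": 0.1},{"xyz": [0.0065,-0.0003,0.0008],"turn": [0,0,0],"hand": 0.1},{"xyz": [0.007,-0.0003,0.0008],"turn": [0,0,0],"hand": 0.1},{"xyz": [0.007,-0.0003,0.0008],"turn": [0,0,0],"hand": 0.1},{"xyz": [0.007,-0.0003,0.0008],"turn": [0,0,0],"hand": 0.1}]}}

```text
time: 21.8
position: [552.4, 130.4, 172.9]
eef_rot: [-129.2, 90.0, -129.2]
ft_force: [0.2, 0.9, -1.7]
grip_width: 23.7
```

```bash
python3 look.py 19 scene side
python3 - <<'E'
from h import *
from cell import eyes
out=[]
for c in('scene','side'):
    ds=[eyes.get_image(c) for _ in range(6)];d=ds[0]
    pickle.dump(ds,open(f'avg_{c}.pkl','wb'))
    A=np.mean([x['img'].astype(float) for x in ds],0)
    p=proj(d,[662,129.5,130])[0];u,v=int(p[0])-15,int(p[1])-15
    im=np.clip(cv2.resize(A[v:v+30,u:u+30,::-1],(390,390),interpolation=cv2.INTER_NEAREST)*1.3,0,255).astype(np.uint8)
    out.append(im);print(c,u,v)
    for z in(105,115,122,128,135,140,145):print(z,((proj(d,[662,129.5,z])[0]-(u,v))*13+6.5).round(0))
cv2.imwrite('pics/z19.png',cv2.hconcat(out))
E
python3 fit.py 19 136.8;python3 zoom.py 19
```

```text
21.8 [552.4  130.45 172.85] [-129.16   90.   -129.16] [ 0.18  0.89 -1.75] 23.70488383267694 [ 10.7  -5.9  99.4  -0.   86.4 -79.3]
scene 310 260
105 [199. 325.]
115 [204. 277.]
122 [207. 244.]
128 [210. 215.]
135 [213. 180.]
140 [216. 156.]
145 [218. 131.]
side 184 234
105 [231. 314.]
115 [224. 273.]
122 [219. 243.]
128 [215. 218.]
135 [210. 188.]
140 [206. 167.]
145 [202. 145.]
scene guide 2 12 (array([662.6 , 128.55]), 22, np.float64(0.53)) z 139.7
scene guide 2 22 (array([662.12, 128.44]), 45, np.float64(0.73)) z 139.7
scene guide 12 25 (array([661.5 , 128.24]), 27, np.float64(0.78)) z 148.9
scene crown (array([660.98, 128.55]), 17, np.float64(0.77))
scene flange ((662.3825073242188, 129.1316375732422), 22.99622917175293) [[641.7, 108.0, 97.5], [683.7, 149.2, 106.9]]
side guide 2 12 (array([663.54, 132.47]), 15, np.float64(0.71)) z 139.1
side guide 2 22 (array([664.14, 132.41]), 33, np.float64(0.8)) z 139.1
side guide 12 25 (array([664.44, 132.21]), 22, np.float64(0.72)) z 148.8
side crown (array([662.59, 130.87]), 17, np.float64(1.3))
side flange ((663.172607421875, 131.94151306152344), 21.484447479248047) [[643.4, 114.6, 97.2], [683.6, 152.1, 105.7]]
win pred TCP [664.4 130.4 136.7]
scene crop origin 305 253 scale 10 px of (662,129.5,130) [[325.72127185 275.26240238]]
side crop origin 179 227 scale 10 px of (662,129.5,130) [[199.89746931 249.62792602]]
```

View pics/z19.png

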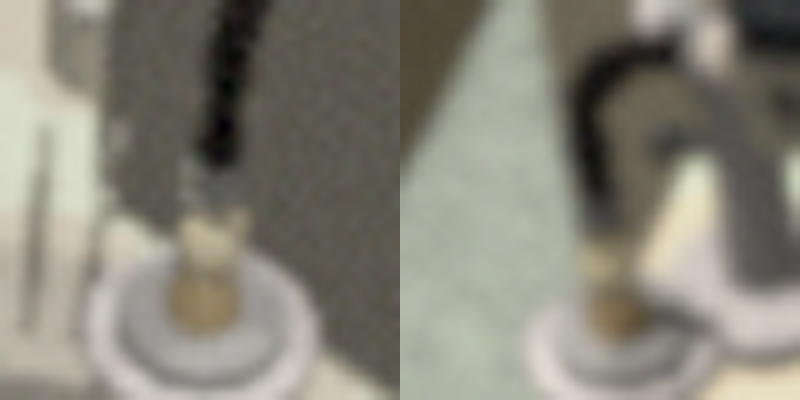

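Run:
```python
from h import *
from scipy.optimize import least_squares
for c in('scene','side'):
    ds=pickle.load(open(f'avg_{c}.pkl','rb'));d=dict(ds[0]);d['z_map']=np.median([x['z_map'] for x in ds],0);P=cloud(d)
    cam=-d['R'].T@d['t']
    def fit(q,R):
        n=cam[:2]-q[:,:2].mean(0);n/=np.linalg.norm(n)
        r=least_squares(lambda p:np.hypot(q[:,0]-p[0],q[:,1]-p[1])-R,q[:,:2].mean(0)-n*R,loss='soft_l1');return r.x.round(2),len(q)
    b=np.hypot(P[...,0]-662.5,P[...,1]-130)<13
    Z=P[...,2]
    print(c,'guide',fit(P[b&(Z>138)&(Z<147)],4.8),'zmin',np.sort(Z[b&(Z>134)])[:4].round(1),'crown',fit(P[b&(Z>117)&(Z<126)],5.8),'die',fit(P[b&(Z>108)&(Z<117)],6),'crown zs',np.sort(Z[b&(Z<135)])[-4:].round(1))
    q=P[(np.hypot(P[...,0]-662,P[...,1]-130)<25)&(Z>97)&(Z<107)]
    print('flange',cv2.minEnclosingCircle(q[:,:2].astype(np.float32)))
```

```text
scene guide (array([661.83, 128.42]), 18) zmin [138.7 139.4 140.2 140.4] crown (array([661.11, 128.31]), 19) die (array([661.67, 128.3 ]), 36) crown zs [131.6 132.1 132.3 132.4]
flange ((662.033203125, 128.2936553955078), 21.558202743530273)
side guide (array([664.27, 131.82]), 17) zmin [135.7 138.  138.2 138.5] crown (array([664.3 , 131.13]), 16) die (array([664.18, 131.25]), 21) crown zs [128.5 128.7 128.8 129.3]
flange ((663.6234741210938, 131.9379119873047), 21.30368995666504)
```

Call:
{"api": "move_arm", "payload": {"deltas": [{"xyz": [0.0006,-0.0002,0],"turn": [0,0,0],"hand": 0.1},{"xyz": [0.0012,-0.0002,0],"turn": [0,0,0],"hand": 0.1},{"xyz": [0.0017,-0.0002,0],"turn": [0,0,0],"hand": 0.1},{"xyz": [0.0017,-0.0002,0],"turn": [0,0,0],"hand": 0.1},{"xyz": [0.0017,-0.0002,0],"turn": [0,0,0],"hand": 0.1},{"xyz": [0.0017,-0.0002,0],"turn": [0,0,0],"hand": 0.1}]}}

```text
time: 23.0
position: [552.4, 130.2, 171.1]
eef_rot: [166.7, 90.0, 166.7]
ft_force: [0.2, -1.0, -1.3]
grip_width: 23.8
```

```bash
python3 look.py 20 wrist scene side; python3 zoom.py 20; python3 fit.py 20 135
```

```text
23.0 [552.41 130.24 171.15] [166.68  90.   166.68] [ 0.21 -1.02 -1.3 ] 23.824045011772103 [ 10.7  -5.8  99.5   0.   86.3 -79.3]
win pred TCP [664.4 130.2 134.9]
scene crop origin 305 253 scale 10 px of (662,129.5,130) [[325.72127185 275.26240238]]
side crop origin 179 227 scale 10 px of (662,129.5,130) [[199.89746931 249.62792602]]
scene guide 2 12 (array([662.22, 128.41]), 24, np.float64(0.64)) z 137.6
scene guide 2 22 (array([662.2 , 128.67]), 43, np.float64(0.84)) z 137.6
scene guide 12 25 (array([662.07, 128.81]), 25, np.float64(1.09)) z 147.6
scene crown (array([660.71, 127.87]), 22, np.float64(0.62))
scene flange ((662.2091064453125, 128.35647583007812), 22.10694122314453) [[642.3, 108.7, 97.6], [683.1, 149.4, 107.0]]
side guide 2 12 (array([664.12, 132.2 ]), 20, np.float64(0.82)) z 137.8
side guide 2 22 (array([664.3 , 131.94]), 31, np.float64(0.85)) z 137.8
side guide 12 25 (array([664.22, 131.62]), 19, np.float64(0.78)) z 147.5
side crown (array([665.7, 131.9]), 14, np.float64(0.92))
side flange ((663.8258056640625, 133.6125030517578), 21.872760772705078) [[643.5, 113.4, 97.3], [683.8, 152.5, 106.3]]
```

View pics/z20.png

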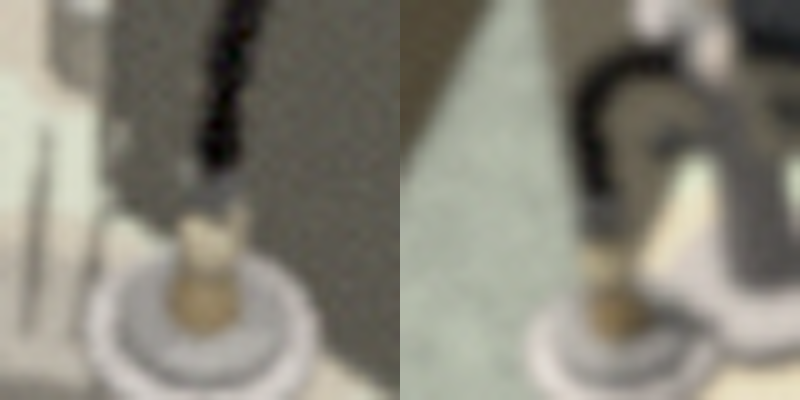

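View pics/scene_20.png

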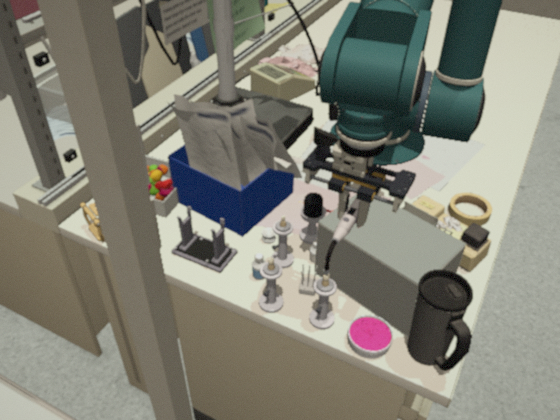

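```bash
python3 -c "
from cell import hand_in,status
print(hand_in()); print(status.get_obs()['position'])"
```

```text
the job is handed in; nothing more can be done
None
the job is handed in; nothing more can be done
```

The cap is off the soft crown and stands open side down in its holder. The lamp is out of its rest and held level, with its light window over that crown. I handed the job in at about 23 s.

- **Cap:** after I released it, its top measured 116.4 mm high against 116 expected, so it is seated on the dish floor. The wrist camera put it centred in the dish to within about 1 mm.
- **Lamp:** I lifted it straight out of the forks, between the bin papers and the pole. I then carried it about 30 mm or more above the cabinet and crowns and turned it a quarter turn.
- **Final position:** averaged depth fits from the scene and side cameras, taken just before the last 1.7 mm descent, put the window within about 0.7 mm of the crown axis. The window is at about 134.9 mm from the arm's readings, so about 5 mm above the crown.
- **Disagreements:**
  - The arm's own figures put the window about 2.4 mm further along the lamp than the cameras did. The wrist view of the lamp's tail showed it gripped 2 to 3 mm off centre, which explains this, so I trusted the cameras.
  - The single-frame crown fits after that last descent scattered by 1.5 mm.
- **Contacts:** the highest wrist force I read at the end of a move was a few newtons, when the cap touched the dish. Bottles and glass dish looked unmoved in the last picture.

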